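# Clamp a polished mould insert against a setup block with a one-hand ratchet bar clamp

### The job

Stand the small polished mould insert in the open bar clamp, between the spring-padded jaw by the grip and the setup block, long side flat to the block and centred on the jaw pads. Then squeeze the clamp's trigger again and again until the jaws hold insert and block firmly together, feeling for the stroke where the trigger goes stiff and stops short; do not overtighten, which would mark the insert. Leave the clamped set lying flat on the bench, let go, and do not disturb the brass core pin, the paste jar or the copper fitting.

Things in the scene. Friction and masses are not known exactly. Their poses are not given: they have to be found in the camera images.
- clamp: Loose dark grey one-hand bar clamp, 0.6 kg, lying flat on the bench, free to slide with the hand, under 40 mm tall. Origin on the bench under the bar, mid housing; z up, y along the bar from grip to far jaw, jaws to +x, grip and trigger to -x. Housing x -26..24, y -33..17 mm; near jaw arm to x 84, y 14..30; fixed grip x -112..-14, y -33..-11, z 5..31 mm. The ivory release tab is fixed.
- bar (a joint): Toothed steel bar 18 mm wide (clamp x -9..9 mm), 18 mm up, y -60..149 mm at value 0, carrying the far jaw (arm x -14..84 mm, 18 mm thick). Value in m: how far bar and far jaw have closed towards the grip, 0 to 0.065; 0 to 0.016 at the start. The ratchet lets it close only; each full squeeze and release closes it about 5 mm; on release it gives back up to 2 mm.
- trigger (a joint): Grey trigger lever in front of the grip, 12 mm thick, z 6..30 mm, x -95..-18 mm, pivoted at clamp (37, 20) mm. 0 = released (spring return), 0.166 rad = fully squeezed: 18 mm at the squeeze point, with 2 to 4 N while the jaws are free (its stop yields to 0.18 at 25 N). With work between the jaws it goes stiff and stops short: firm. While it still goes all the way, squeeze again.
- squeeze_point (a point): Half-way between the back of the grip and the front of the released trigger, 74 mm from the bar, 18 mm up; axes as the clamp's. Along y grip and trigger together measure 54 mm released, 36 mm squeezed. Fingers come from above, one behind the grip, one before the trigger. Jaw force is about 2.2 x the squeeze here: 20 to 30 N squeeze makes a firm clamp; over 38 N marks the insert. Open past 60 mm so the trigger comes right out.
- near_pad (a point): Middle of the face of the ivory spring pad (26 mm wide, 24 mm high) on the jaw next to the grip, 18 mm above the bench; axes as the clamp's, the face looks to +y. The pad gives way by 1 mm for each 4 N, 11.5 mm at most; then the jaw itself bears on the work.
- far_pad (a point): Middle of the face of the ivory pad (26 x 24 mm) on the far jaw at the end of the bar, 18 mm above the bench; axes as the clamp's, the face looks to -y. It lies 125 to 141 mm along y from the clamp's origin at the start.
- block: Setup block, hardened dull grey steel with drilled holes, 75 mm (its x) by 25 mm (its y) by 50 mm tall, 0.5 to 0.75 kg, loose, already standing in the clamp's mouth near the far jaw, with its broad sides nearly square to the bar. Origin at the centre of its underside.
- block_center (a point): Centre of the setup block, 25 mm above its underside; axes as the block's.
- insert: The mould insert, bright polished steel, 40 mm (its x) by 30 mm (its y) by 34 mm tall, 0.22 to 0.34 kg, loose, standing on the bench left of the clamp with a round polished seat with a dark rim in its top. The two 40 mm long sides are alike. Origin at the centre of its underside.
- insert_center (a point): Centre of the mould insert, 17 mm above its underside; axes as the insert's. Grasp it here across its 40 mm.
- core_pin: Bystander: upright brass core pin, 28 mm foot, 66 mm tall. Origin under its centre.
- paste_jar: Bystander: blue jar with white cap, 52 mm wide, 55 mm tall. Origin under its centre.
- hex_fitting: Bystander: copper fitting, 34 mm wide, 34 mm tall. Origin under its centre.
Not all that is in view belongs to the job. Of the things that look like the insert, take the one that is farthest to the robot's left at the start.

How it is judged:
By the outcome, as a careful person would: the job done as asked, in the order asked, and still so for the second after the job is handed in, with the robot touching nothing.
It also fails if it takes over 67 s, if anything falls off the work surface, if the arm or the gripper's body presses on something with over 40 N, if the wrist force passes 120 N, or if a joint passes its speed limit or range.

### The arm

A 6-joint arm with a two-finger parallel gripper is mounted at the origin on the work surface. World frame = base frame: x ahead of the robot, y to its left, z up, the work surface at z = 0. Lengths are in mm, angles in rad, forces in N, time in s.
With the tool pointing down it reaches from about 400 to 925 mm from the base axis. Payload 12.5 kg.
Tool frame: the origin (TCP) lies midway between the tips of the shut fingers; the grasp point (between the pads) lies 19 mm behind it; z points along the fingers, y is the direction in which the jaws open and shut (so a half turn about z gives the same grasp; the last joint's range is limited). The gripper opens to 95 mm and grips with 3 to 60 N. Pads are 20 mm wide; open, the fingers measure 119 mm over their backs; the gripper's body (75 mm by 180 mm) begins 59 mm behind the grasp point.
Start: joints at [1.224, 0.491, 1.559, -0, 1.092, -0.106], TCP at [149.031, 606.99, 214.661] pointing down, gripper open.
Joint ranges: [-3.1, 3.1], [-0.84, 2.19], [0.05, 2.79], [-1.13, 4.28], [0.06, 2.93], [-2.69, 2.69]. Speed limits (rad/s): [2.22, 2.22, 2.79, 3.14, 3.14, 3.14].

### API

Orientations are given as [roll, pitch, yaw] about the fixed x, y, z axes, in that order (R = Rz(yaw) Ry(pitch) Rx(roll)).
In Python, from cell import env gives the robot as it stands.
- The arm moves only by the tool drive_tool, never from a script. Its argument "increments" is a list of rows, each a list of 2 entries, a list of its own where there are three numbers: the shift along the tool's x, y, z as a fraction of full scale, then the turn, a rotation vector about the tool's x, y, z as a fraction of full scale. In form: [[[x, y, z], [ax, ay, az]], ...]. A call has 1 to 5 rows; each row shifts and turns the commanded pose from where the row before left it, along the tool's axes as they then stand; what a row does not reach is not made up. Full scale, the value 1, is 30 mm for a shift and 0.08 rad for a turn. A row lasts 1/12 s, in which the tool goes at most 41.7 mm and 7.16 degrees, less where a joint would pass 70% of its speed; a pose out of reach is approached as far as the arm can. A call with a number of a shift or a turn outside -1 to 1 is refused whole. A call with a gripper value outside its range is refused whole. "jaw" is the opening, from -1 (shut) to 1 (fully open), so that 0 is half open, set as the call begins (left out, the last holds). The fingers move at their own pace and stop on an object; the grip force is fixed at half the most. Time passes only in rows, so rows that do not move let the fingers close. It gives the time, the measured TCP pose, the force and the opening at its end, in the units of the state.
- env.state(): the state, without advancing time (a new reading comes with each control period).
- env.read_camera(name): name is "scene" or "top" or "wrist"; returns a dict with "pixels" (400x640x3 uint8, blue, green, red), "vertical_fov" (degrees; the focal length in pixels is half the picture's height over the tangent of half this angle, whatever the lens; pixels are square), "cx", "cy" (the principal point, pixels), "k1" (the pictures are not rectified: a ray, as slopes to the right and down, at radius r is drawn at 1 + k1 r^2 times it, then the intrinsics apply), "world_to_cam" (4x4, takes a point from world to camera coordinates). Camera axes: x right, y down, z forward; pixel columns grow to the right and rows downward; lengths in mm; the calibration is good to about 2 mm. A picture is of the moment at which its call begins. There is no depth.
- env.job_done(): hands the job in, once; it reports no verdict.
Trained networks look in a picture, given as the dict that the camera call returned (one of the last four; its "shot" number tells which), for a name from the list of things; names that differ only in an ending like _2 or _b are one class to them, and where a whole thing is asked for, a point or a joint stands for the part that bears it (a point fixed in the world has none). Each returns a list of dicts, best first, with "score" (0 to 1); they miss things now and then, are a little off and sometimes report something else, mostly with a low value. They report only what shows in the picture. A call takes as long as a camera call. They do not tell look-alikes from the thing itself.
- env.boxes_of(target, picture): "point" ([x, y, z] in mm, in world coordinates, good to about 4 mm: the middle of the surface that is visible of it).
- env.tip_of(target, picture): "point" ([x, y, z] in mm, in world coordinates, good to about 4 mm: a listed point, or the origin of a listed thing).
The state is a dict: "t": time; "joints": joint angles; "qvel": joint speeds; "tau": joint torques, N m; "eef_pos": TCP position; "tcp_rot": TCP orientation; "ft_force": force on the tool from outside, world axes, zero at the start; "moment": the same for the moment, N m; "opening": opening from 0.0 (shut) to 1.0 (fully open).
Only numpy, scipy, OpenCV 4.12 (cv2) and the standard library are available. Lean on these libraries where they do the work, as an engineer would, in place of code of your own. Each camera call takes 0.05 s, during which the arm holds its last target.

## Working session

There is one attempt and no reset: what is moved stays moved. The work goes in short steps, Python scripts to look and compute and a tool call to move; the robot and the scene stay as the last step left them, time stands still between calls to the robot, and variables do not carry over. Pictures are saved under pics/ and viewed, and the job is handed in when it is done.

Besides the shell and the picture viewer there is one more tool, called as name([rows], argument=value, ...), one row to a line, values as JSON. drive_tool: Moves the arm, as the interface text tells. Its arguments: {"type":"object","properties":{"increments":{"type":"array","items":{"type":"array"}},"jaw":{"type":"number"}},"required":["increments"]}

```bash
ls; mkdir -p pics
cat > h.py <<'E'
import numpy as np, cv2
from cell import env
def shot(n,fn=None):
    p=env.read_camera(n)
    if fn: cv2.imwrite('pics/'+fn,p['pixels'])
    return p
def K(p):
    f=200/np.tan(np.radians(p['vertical_fov'])/2); return f
def proj(p,X):
    X=np.atleast_2d(X).astype(float); T=np.array(p['world_to_cam']); c=X@T[:3,:3].T+T[:3,3]
    s=c[:,:2]/c[:,2:]; r2=(s**2).sum(1,keepdims=True); s=s*(1+p['k1']*r2)
    return s*K(p)+[p['cx'],p['cy']]
def ray(p,uv,z):
    T=np.array(p['world_to_cam']); uv=np.atleast_2d(uv).astype(float)
    d=(uv-[p['cx'],p['cy']])/K(p); s=d.copy()
    for _ in range(20): s=d/(1+p['k1']*(s**2).sum(1,keepdims=True))
    D=np.c_[s,np.ones(len(s))]@T[:3,:3]; o=-T[:3,:3].T@T[:3,3]
    return o+D*((z-o[2])/D[:,2:])
E
python3 - <<'E'
from h import *
s=env.state()
print({k:np.round(v,3) for k,v in s.items()})
for n in ['scene','top','wrist']:
    p=shot(n,n+'0.png')
    print(n,p['vertical_fov'],p['k1'],np.round(-np.array(p['world_to_cam'])[:3,:3].T@np.array(p['world_to_cam'])[:3,3]))
    for t in ['clamp','block','insert','core_pin','paste_jar','hex_fitting','near_pad','far_pad','squeeze_point','block_center','insert_center']:
        print(t,[(np.round(d['point']).tolist(),round(d['score'],2)) for d in env.tip_of(t,p)][:4])
E
```

```text
pics
{'t': np.float64(0.0), 'joints': array([ 1.224,  0.492,  1.559,  0.   ,  1.092, -0.106]), 'qvel': array([ 0.   ,  0.001, -0.   , -0.   , -0.002,  0.   ]), 'tau': array([-1.0000e-03, -6.1266e+01, -2.5817e+01,  6.9000e-02,  4.8000e-02,
       -0.0000e+00]), 'eef_pos': array([148.932, 606.735, 214.052]), 'tcp_rot': array([-3.14 , -0.   ,  2.901]), 'ft_force': array([ 0.673, -0.074,  0.772]), 'moment': array([-0.037,  0.033, -0.053]), 'opening': np.float64(0.999)}
scene 45.140812721390375 0.0036807434879191736 [1029. -686.  747.]
clamp [([548.0, -83.0, -1.0], 0.78)]
block [([639.0, 12.0, 0.0], 0.94), ([535.0, 265.0, 18.0], 0.45)]
insert [([431.0, 181.0, 4.0], 0.81), ([657.0, 151.0, -2.0], 0.75), ([540.0, 270.0, 1.0], 0.73), ([532.0, 190.0, 3.0], 0.54)]
core_pin [([656.0, 247.0, -1.0], 0.52), ([473.0, -77.0, 16.0], 0.49)]
paste_jar [([631.0, -376.0, -1.0], 0.82)]
hex_fitting [([477.0, -371.0, 1.0], 0.77)]
near_pad []
far_pad [([643.0, 32.0, 18.0], 0.83), ([538.0, 264.0, 19.0], 0.64)]
squeeze_point [([474.0, -77.0, 13.0], 0.63), ([638.0, 13.0, 0.0], 0.21)]
block_center [([639.0, 11.0,
[... 419 characters left out ...]
0.0, 243.0, 2.0], 0.69), ([639.0, 12.0, 24.0], 0.49)]
paste_jar [([630.0, -378.0, 1.0], 0.59)]
hex_fitting [([474.0, -370.0, -1.0], 0.58)]
near_pad [([653.0, 247.0, -4.0], 0.54), ([637.0, 13.0, -1.0], 0.15)]
far_pad [([549.0, -84.0, 1.0], 0.64), ([642.0, 33.0, 16.0], 0.62)]
squeeze_point [([477.0, -74.0, 17.0], 0.64)]
block_center [([641.0, 13.0, 22.0], 0.77)]
insert_center [([541.0, 264.0, 16.0], 0.79), ([533.0, 195.0, 20.0], 0.64), ([438.0, 181.0, 16.0], 0.63), ([661.0, 147.0, 16.0], 0.6)]
wrist 66.22567244838625 -0.018800560008094484 [ 86. 623. 385.]
clamp []
block []
insert []
core_pin []
paste_jar []
hex_fitting []
near_pad []
far_pad []
squeeze_point []
block_center []
insert_center []
```

View pics/top0.png

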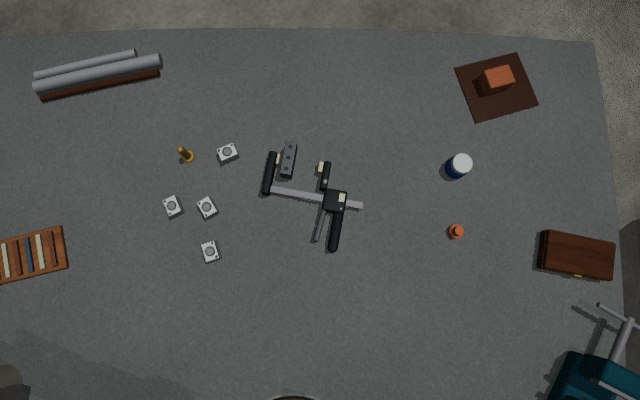

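View pics/scene0.png

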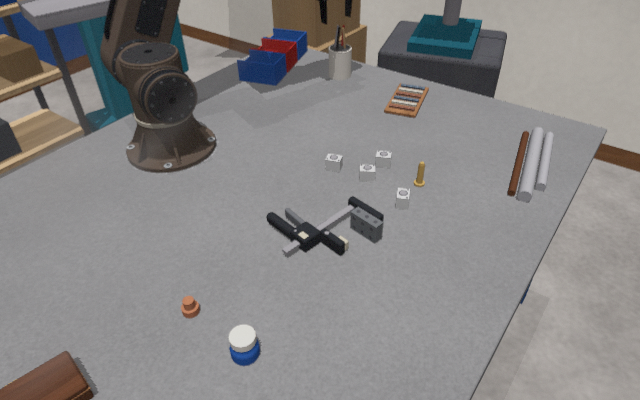

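View pics/wrist0.png

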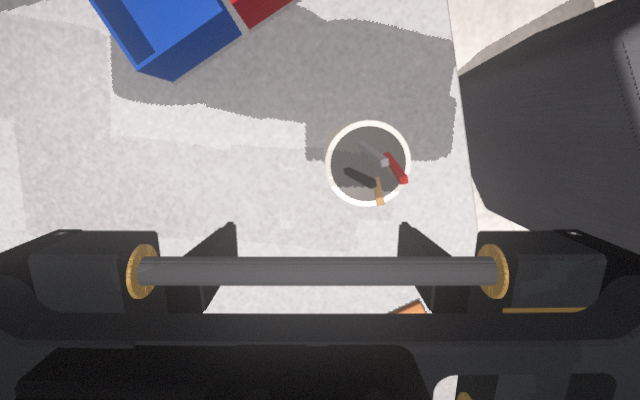

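Run:
```python
import cv2
p=cv2.imread('pics/top0.png')
cv2.imwrite('pics/cropA.png',cv2.resize(p[60:340,180:380],None,fx=3,fy=3,interpolation=cv2.INTER_CUBIC)[:600])
cv2.imwrite('pics/cropB.png',cv2.resize(p[100:220,120:320],None,fx=4,fy=4,interpolation=cv2.INTER_CUBIC))
```

```text
(no output)
```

View pics/cropA.png

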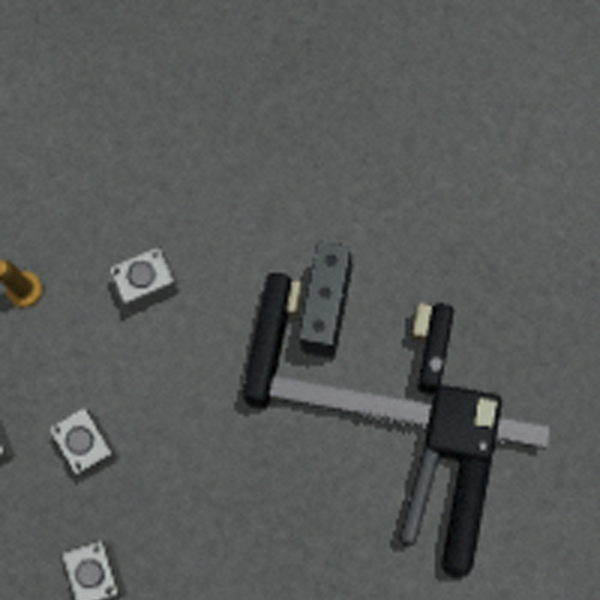

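View pics/cropB.png

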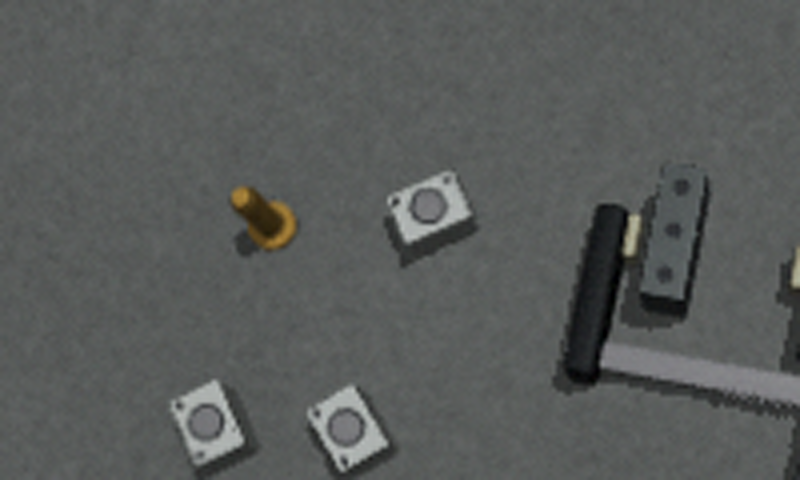

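The four look-alikes in the top view are at px (172,206), (207,207), (227,152) and (210,251). They back-project to y ≈ 265, 190, 150 and 178 mm. The first one, at about (537,265), is farthest left, so that is the insert. The crop shows bright steel with a round seat and dark rim. The clamp is at about (547,-83) with yaw ≈ -0.18.

```bash
cat >> h.py <<'E'
def plan(tx,ty,tz,tpsi,start=None,maxs=28.5):
    s=env.state()
    if start is None:
        x=np.array(s['eef_pos']); psi=s['tcp_rot'][2]
    else: x=np.array(start[:3],float); psi=start[3]
    tgt=np.array([tx,ty,tz],float); dp=(tpsi-psi+np.pi)%(2*np.pi)-np.pi
    d=tgt-x
    n=int(np.ceil(max(np.linalg.norm(d)/maxs,abs(dp)/0.0785,1)))
    rows=[]
    for i in range(n):
        c=x+d; 
        w=(tgt-x)/(n-i); a=-(tpsi-psi+np.pi)%(2*np.pi)
        a=-(((tpsi-psi+np.pi)%(2*np.pi))-np.pi)/(n-i)
        t=np.round(np.array([w[0]*np.cos(psi)+w[1]*np.sin(psi), w[0]*np.sin(psi)-w[1]*np.cos(psi), -w[2]])/30,2)
        ar=round(a/0.08,2)
        rows.append([t.tolist(),[0,0,ar]])
        t=t*30
        x=x+np.array([t[0]*np.cos(psi)+t[1]*np.sin(psi), t[0]*np.sin(psi)-t[1]*np.cos(psi), -t[2]]); psi-=ar*0.08
    for i in range(0,n,5): print(rows[i:i+5])
    print('end',np.round(x,1),round(psi,4))
def st():
    s=env.state(); print(round(float(s['t']),2),np.round(s['eef_pos'],1),np.round(s['tcp_rot'],3),'F',np.round(s['ft_force'],1),'op',round(float(s['opening'])*95,1))
E
python3 - <<'E'
from h import *
p0=cv2.imread('pics/wrist0.png')
plan(537,265,150,1.98)
st()
E
```

```text
[[[-0.8, -0.42, 0.11], [0, 0, np.float64(0.61)]], [[-0.82, -0.38, 0.11], [0, 0, np.float64(0.61)]], [[-0.84, -0.34, 0.11], [0, 0, np.float64(0.61)]], [[-0.86, -0.3, 0.11], [0, 0, np.float64(0.61)]], [[-0.87, -0.26, 0.11], [0, 0, np.float64(0.6)]]]
[[[-0.88, -0.21, 0.11], [0, 0, np.float64(0.61)]], [[-0.89, -0.17, 0.12], [0, 0, np.float64(0.6)]], [[-0.9, -0.13, 0.11], [0, 0, np.float64(0.61)]], [[-0.9, -0.08, 0.12], [0, 0, np.float64(0.6)]], [[-0.91, -0.04, 0.11], [0, 0, np.float64(0.61)]]]
[[[-0.91, 0.0, 0.12], [0, 0, np.float64(0.6)]], [[-0.91, 0.05, 0.11], [0, 0, np.float64(0.61)]], [[-0.9, 0.09, 0.12], [0, 0, np.float64(0.6)]], [[-0.9, 0.13, 0.11], [0, 0, np.float64(0.61)]], [[-0.89, 0.18, 0.12], [0, 0, np.float64(0.6)]]]
[[[-0.88, 0.22, 0.11], [0, 0, np.float64(0.61)]], [[-0.87, 0.26, 0.12], [0, 0, np.float64(0.6)]], [[-0.85, 0.31, 0.11], [0, 0, np.float64(0.61)]], [[-0.84, 0.35, 0.12], [0, 0, np.float64(0.6)]]]
end [537.1 265.  149.9] 1.98
1.8 [149.  607.  214.7] [3.141 0.    2.901] F [-0.3  0.8 -0.3] op 95.1
```

drive_tool([
  [[-0.8,-0.42,0.1],[0,0,0.6]],
  [[-0.82,-0.38,0.1],[0,0,0.6]],
  [[-0.84,-0.34,0.1],[0,0,0.6]],
  [[-0.86,-0.3,0.1],[0,0,0.6]],
  [[-0.87,-0.26,0.1],[0,0,0.6]],
])

```text
t: 2.22
eef_pos: [251.8, 516.2, 199.6]
tcp_rot: [3.141, 0.0, 2.659]
ft_force: [0.0, 0.2, 0.8]
opening: 1.002
```

drive_tool([
  [[-0.88,-0.21,0.1],[0,0,0.6]],
  [[-0.89,-0.17,0.1],[0,0,0.6]],
  [[-0.9,-0.13,0.1],[0,0,0.6]],
  [[-0.9,-0.08,0.1],[0,0,0.6]],
  [[-0.9,-0.04,0.1],[0,0,0.6]],
])

```text
t: 2.63
eef_pos: [354.3, 427.0, 184.6]
tcp_rot: [3.141, -0.0, 2.418]
ft_force: [0.4, 1.3, -0.5]
opening: 0.999
```

drive_tool([
  [[-0.9,0,0.1],[0,0,0.6]],
  [[-0.9,0.05,0.1],[0,0,0.6]],
  [[-0.9,0.09,0.1],[0,0,0.6]],
  [[-0.9,0.13,0.1],[0,0,0.6]],
  [[-0.9,0.18,0.1],[0,0,0.6]],
])

```text
t: 3.05
eef_pos: [456.8, 337.5, 169.6]
tcp_rot: [3.141, -0.0, 2.178]
ft_force: [0.1, 0.9, 0.4]
opening: 1.001
```

drive_tool([
  [[-0.88,0.22,0.1],[0,0,0.6]],
  [[-0.87,0.26,0.1],[0,0,0.6]],
  [[-0.85,0.31,0.1],[0,0,0.6]],
  [[-0.84,0.35,0.1],[0,0,0.6]],
  [[0,0,0],[0,0,0]],
])

```text
t: 3.47
eef_pos: [541.2, 264.5, 157.0]
tcp_rot: [3.141, 0.001, 1.983]
ft_force: [-0.8, 0.0, -0.3]
opening: 1.0
```

Run:
```python
from h import *
st()
p=shot('wrist','w1.png'); st()
print(proj(p,[537,265,34]), [ (np.round(d['point']).tolist(),round(d['score'],2)) for d in env.tip_of('insert_center',p)])
```

```text
3.47 [541.2 264.5 157. ] [3.141e+00 1.000e-03 1.983e+00] F [-0.8  0.  -0.3] op 95.0
3.52 [539.6 265.7 157.1] [-3.141  0.     1.986] F [-0.9  0.5 -0.9] op 94.8
[[313.07547683 192.8180362 ]] [([655.0, 150.0, 15.0], 0.94), ([533.0, 187.0, 15.0], 0.79), ([531.0, 267.0, 16.0], 0.72), ([438.0, 180.0, 15.0], 0.65)]
```

View pics/w1.png

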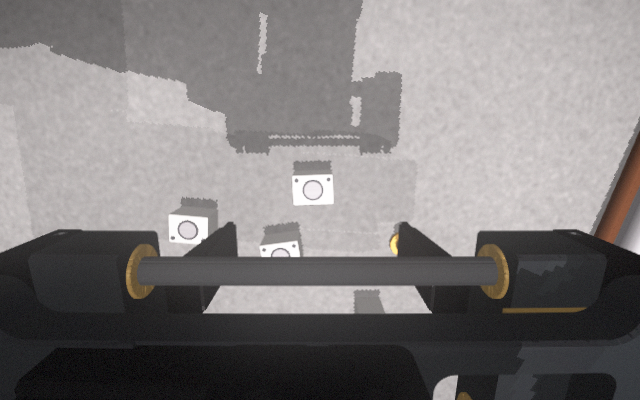

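Wrist view: the target insert is at px (313,189), almost square to the jaws. Its neighbours are at (188,230) and (281,248). I'll fit its bright top face next.

Run:
```python
from h import *
p=shot('wrist','w1b.png'); st()
g=cv2.cvtColor(p['pixels'],cv2.COLOR_BGR2GRAY)
m=((g>225)*255).astype('uint8'); m[:150]=0
c,_=cv2.findContours(m,cv2.RETR_EXTERNAL,cv2.CHAIN_APPROX_NONE)
for q in c:
    if cv2.contourArea(q)>300 and cv2.pointPolygonTest(q,(313,189),True)>-30:
        r=cv2.minAreaRect(q); b=cv2.boxPoints(r); print(r,b.tolist())
        W=ray(p,b,34); print(np.round(W,1), W.mean(0))
        for i in range(4):
            e=W[(i+1)%4]-W[i]; print(np.linalg.norm(e[:2]),np.arctan2(e[1],e[0]))
cv2.imwrite('pics/w1c.png',cv2.resize(p['pixels'][140:260,240:400],None,fx=5,fy=5))
```

```text
3.62 [537.9 267.3 157.5] [-3.141 -0.     1.989] F [-0.1  0.4  0.4] op 95.1
((314.0, 192.5), (29.0, 40.0), 90.0) [[294.0, 178.0], [334.0, 178.0], [334.0, 207.0], [294.0, 207.0]]
[[511.4 273.   34. ]
 [546.8 288.7  34. ]
 [559.  262.3  34. ]
 [522.7 246.2  34. ]] [534.99487019 267.57196719  34.        ]
38.73256555631809 0.4177361709387307
29.04309183424251 -1.1403354583194265
39.61792300324624 -2.723679928342901
29.052314485854687 1.9707773083659321
```

View pics/w1c.png

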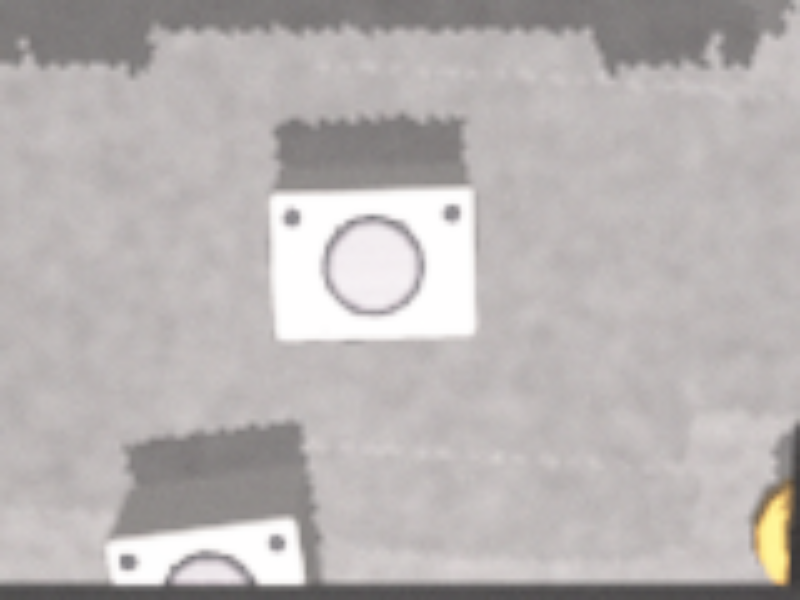

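Run:
```python
from h import *
st(); plan(535,267.5,4,2.01)
```

```text
3.62 [537.9 267.3 157.5] [-3.141 -0.     1.989] F [-0.1  0.4  0.4] op 95.1
[[[0.01, -0.01, 0.85], [0, 0, np.float64(-0.04)]], [[0.01, -0.02, 0.85], [0, 0, np.float64(-0.04)]], [[0.01, -0.01, 0.85], [0, 0, np.float64(-0.05)]], [[0.01, -0.02, 0.86], [0, 0, np.float64(-0.04)]], [[0.0, -0.01, 0.85], [0, 0, np.float64(-0.05)]]]
[[[0.01, -0.02, 0.86], [0, 0, np.float64(-0.04)]]]
end [534.9 267.5   3.9] 2.0097
```

drive_tool([
  [[0.01,-0.02,0.8],[0,0,-0.05]],
  [[0.01,-0.02,0.8],[0,0,-0.05]],
  [[0.01,-0.02,0.8],[0,0,-0.05]],
  [[0.01,-0.01,0.8],[0,0,-0.05]],
  [[0,-0.02,0.8],[0,0,-0.05]],
])

```text
t: 4.03
eef_pos: [534.4, 268.4, 37.0]
tcp_rot: [3.141, -0.0, 2.011]
ft_force: [0.7, -0.0, -0.5]
opening: 1.0
```

drive_tool([
  [[0,0,0.8],[0,0,0]],
  [[0,0,0.3],[0,0,0]],
])

```text
t: 4.2
eef_pos: [533.3, 267.8, 2.2]
tcp_rot: [-3.138, -0.0, 2.011]
ft_force: [-0.8, -0.8, -0.1]
opening: 1.001
```

drive_tool([
  [[0,0,0],[0,0,0]],
  [[0,0,0],[0,0,0]],
  [[0,0,0],[0,0,0]],
  [[0,0,0],[0,0,0]],
], jaw=-1)

```text
t: 4.53
eef_pos: [535.8, 267.7, 6.2]
tcp_rot: [3.139, 0.0, 2.009]
ft_force: [-0.0, -0.9, -0.1]
opening: 0.777
```

drive_tool([
  [[0,0,0],[0,0,0]],
  [[0,0,0],[0,0,0]],
  [[0,0,0],[0,0,0]],
  [[0,0,0],[0,0,0]],
  [[0,0,0],[0,0,0]],
])

```text
t: 4.95
eef_pos: [535.3, 267.3, 4.8]
tcp_rot: [3.141, -0.0, 2.009]
ft_force: [0.5, 1.4, 0.8]
opening: 0.426
```

drive_tool([
  [[0,0,0],[0,0,0]],
  [[0,0,0],[0,0,0]],
])

```text
t: 5.12
eef_pos: [535.3, 267.3, 4.7]
tcp_rot: [3.141, -0.0, 2.009]
ft_force: [-0.2, 0.5, 3.2]
opening: 0.419
```

drive_tool([
  [[0,0,-0.5],[0,0,0]],
  [[0,0,-0.9],[0,0,0]],
  [[0,0,-0.9],[0,0,0]],
  [[0,0,-0.9],[0,0,0]],
  [[0,0,-0.6],[0,0,0]],
])

```text
t: 5.53
eef_pos: [535.5, 267.4, 120.7]
tcp_rot: [3.14, 0.0, 2.009]
ft_force: [0.4, -0.4, -2.6]
opening: 0.421
```

Run:
```python
from h import *
st(); plan(618,-96,135,1.394,maxs=29)
```

```text
5.53 [535.5 267.4 120.7] [3.14  0.    2.009] F [ 0.4 -0.4 -2.6] op 40.0
[[[-0.93, -0.2, -0.04], [0, 0, np.float64(0.59)]], [[-0.94, -0.16, -0.04], [0, 0, np.float64(0.59)]], [[-0.95, -0.11, -0.04], [0, 0, np.float64(0.59)]], [[-0.95, -0.07, -0.04], [0, 0, np.float64(0.59)]], [[-0.96, -0.03, -0.04], [0, 0, np.float64(0.59)]]]
[[[-0.96, 0.02, -0.03], [0, 0, np.float64(0.59)]], [[-0.95, 0.07, -0.04], [0, 0, np.float64(0.59)]], [[-0.95, 0.11, -0.03], [0, 0, np.float64(0.59)]], [[-0.94, 0.15, -0.04], [0, 0, np.float64(0.59)]], [[-0.94, 0.2, -0.03], [0, 0, np.float64(0.59)]]]
[[[-0.92, 0.24, -0.04], [0, 0, np.float64(0.59)]], [[-0.91, 0.29, -0.03], [0, 0, np.float64(0.6)]], [[-0.9, 0.33, -0.04], [0, 0, np.float64(0.59)]]]
end [618.  -96.  135.1] 1.3944
```

drive_tool([
  [[-0.93,-0.2,-0.04],[0,0,0.6]],
  [[-0.94,-0.16,-0.04],[0,0,0.6]],
  [[-0.95,-0.11,-0.04],[0,0,0.6]],
  [[-0.95,-0.07,-0.04],[0,0,0.6]],
  [[-0.96,-0.03,-0.04],[0,0,0.6]],
])

```text
t: 5.95
eef_pos: [566.6, 126.3, 124.4]
tcp_rot: [-3.141, -0.0, 1.767]
ft_force: [0.2, -0.2, -2.3]
opening: 0.415
```

drive_tool([
  [[-0.96,0.02,-0.04],[0,0,0.59]],
  [[-0.95,0.07,-0.04],[0,0,0.59]],
  [[-0.95,0.11,-0.04],[0,0,0.59]],
  [[-0.94,0.15,-0.04],[0,0,0.59]],
  [[-0.94,0.2,-0.04],[0,0,0.59]],
])

```text
t: 6.37
eef_pos: [597.8, -13.8, 130.3]
tcp_rot: [-3.141, -0.0, 1.53]
ft_force: [0.9, 0.6, -3.0]
opening: 0.421
```

drive_tool([
  [[-0.92,0.24,-0.04],[0,0,0.59]],
  [[-0.91,0.29,-0.04],[0,0,0.59]],
  [[-0.9,0.33,-0.04],[0,0,0.59]],
  [[0,0,0],[0,0,0]],
  [[0,0,0],[0,0,0]],
])

```text
t: 6.78
eef_pos: [616.5, -97.6, 133.6]
tcp_rot: [-3.141, -0.0, 1.389]
ft_force: [0.1, 0.0, -2.5]
opening: 0.422
```

Run:
```python
from h import *
st(); p=shot('wrist','w2.png')
for t in ['clamp','block','near_pad','far_pad','squeeze_point','block_center']:
    print(t,[(np.round(d['point'],1).tolist(),round(d['score'],2)) for d in env.tip_of(t,p)][:3])
import pickle; pickle.dump(p,open('w2.pkl','wb'))
cv2.imwrite('pics/w2c.png',cv2.resize(p['pixels'][0:250,130:450],None,fx=2.4,fy=2.4))
```

```text
6.78 [616.5 -97.6 133.6] [-3.141 -0.     1.389] F [ 0.1  0.  -2.5] op 40.1
clamp [([548.7, -85.8, 2.9], 0.84)]
block [([637.2, 11.5, 3.2], 0.75), ([618.3, -95.6, 130.1], 0.69)]
near_pad [([625.5, -52.9, 17.4], 0.86)]
far_pad [([641.0, 32.0, 18.5], 0.7)]
squeeze_point [([475.1, -75.9, 17.0], 0.69), ([620.2, -94.4, 128.6], 0.5)]
block_center [([641.9, 12.6, 23.5], 0.67)]
```

View pics/w2.png

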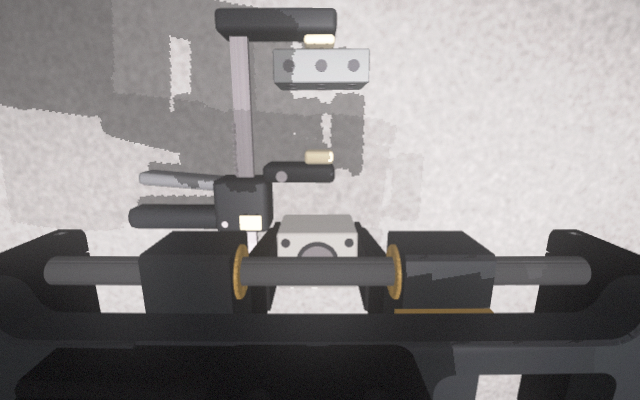

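View pics/w2c.png

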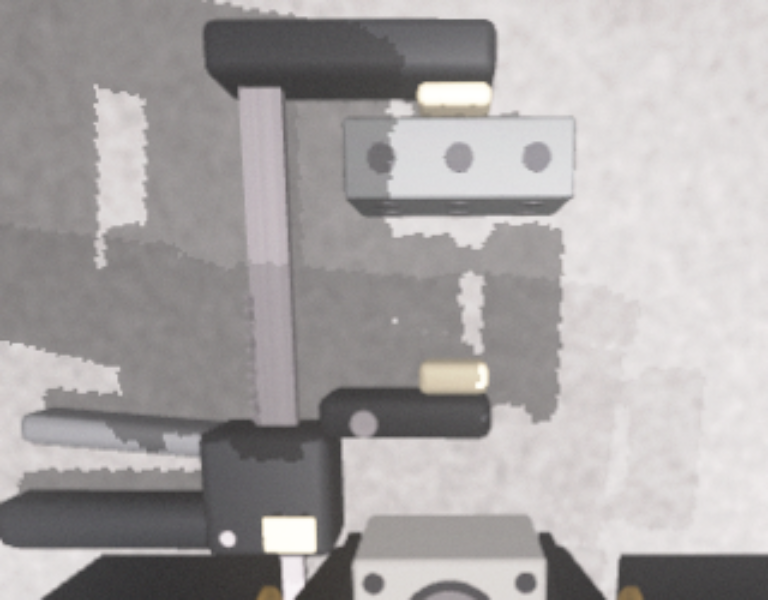

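```bash
cat >> h.py <<'E'
def cl(W,o,yaw):
    d=np.atleast_2d(W)[:,:2]-np.array(o); c,s=np.cos(yaw),np.sin(yaw)
    return np.c_[d[:,0]*c+d[:,1]*s, -d[:,0]*s+d[:,1]*c]
E
python3 - <<'E'
from h import *
import pickle; p=pickle.load(open('w2.pkl','rb'))
def R(c,z): return ray(p,np.array(c)/2.4+[130,0],z)
L=R([[238,90],[258,425],[281,90],[298,425]],23)
print('bar',np.round(L,1))
for a,b in((0,1),(2,3)):
    e=L[a]-L[b]; print('yaw',-np.arctan2(e[0],e[1]))
B=R([[345,118],[575,118],[575,198],[345,198]],50); print('block',np.round(B,1),B.mean(0)); 
e=B[1]-B[0]; print(np.linalg.norm(e),np.arctan2(e[1],e[0])); e=B[2]-B[3]; print(np.arctan2(e[1],e[0]),np.linalg.norm(B[3]-B[0]))
N=R([[420,361],[489,361]],30);F=R([[417,107],[492,107]],30)
H=R([[202,432],[340,432],[340,552],[202,552]],38)
e=L[0]+L[2]-L[1]-L[3]; yaw=-np.arctan2(e[0],e[1])
o=[548,-84]
for yaw in(-0.177,): 
  print('near',np.round(cl(N,o,yaw),1),'far',np.round(cl(F,o,yaw),1),'blk',np.round(cl(B,o,yaw),1),'bar',np.round(cl(L,o,yaw),1),'hous',np.round(cl(H,o,yaw),1))
  print('held insert', np.round(cl(R([[370,516],[533,516]],169-5),o,yaw),1))
E
```

```text
bar [[568.7  52.   23. ]
 [547.4 -64.8  23. ]
 [583.5  49.2  23. ]
 [562.7 -67.6  23. ]]
yaw -0.17983333964069842
yaw -0.17657244302027666
block [[606.1  29.5  50. ]
 [678.1  16.3  50. ]
 [674.7  -7.6  50. ]
 [601.    5.9  50. ]] [639.9682307   11.03863699  50.        ]
73.27241448553399 -0.18108310568516262
-0.18096944905641055 24.15959195285848
near [[59.3 43.5]
 [84.7 43.4]] far [[ 59.3 129.8]
 [ 85.  129.7]] blk [[ 37.2 122. ]
 [110.4 121.7]
 [111.2  97.5]
 [ 36.3  97.8]] bar [[ -3.6 137.5]
 [ -3.9  18.8]
 [ 11.5 137.3]
 [ 11.6  18.7]] hous [[-20.7  18.7]
 [ 30.   18.5]
 [ 28.2 -27.8]
 [-24.6 -27.7]]
held insert [[54.5 23.5]
 [86.7 23.3]]
```

Run:
```python
from h import *
import pickle; p=pickle.load(open('w2.pkl','rb'))
def R(c,z): return ray(p,np.array(c)/2.4+[130,0],z)
o=[548,-84];y=-.178
cv2.imwrite('pics/w2d.png',cv2.resize(p['pixels'][205:260,260:380],None,fx=6,fy=6))
print(cl(R([[370,516],[533,516]],129),o,y),cl(R([[357,558],[547,558]],163),o,y), cl([[616.5,-97.6]],o,y))
```

```text
[[50.44417733 13.22809488]
 [90.7754862  13.130052  ]] [[51.44597853 14.37711249]
 [89.86345306 14.28757803]] [[69.825722   -1.25640231]]
```

View pics/w2d.png

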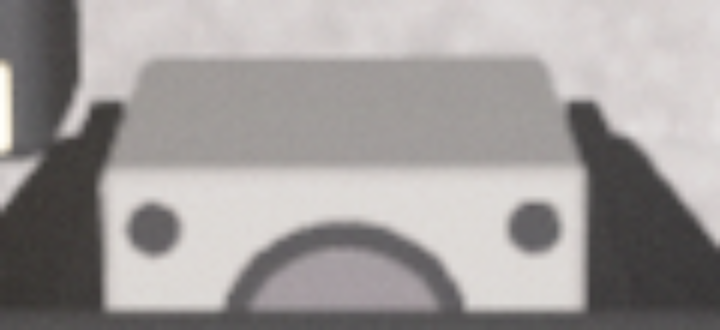

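Run:
```python
from h import *
st(); plan(631.6,-22.8,70,1.389)
```

```text
7.13 [616.7 -95.5 134.3] [-3.142 -0.     1.393] F [ 0.2  1.1 -2.4] op 39.5
[[[0.62, 0.02, 0.54], [0, 0, np.float64(0.01)]], [[0.62, 0.01, 0.53], [0, 0, np.float64(0.01)]], [[0.62, 0.01, 0.54], [0, 0, np.float64(0.01)]], [[0.61, 0.02, 0.53], [0, 0, np.float64(0.01)]]]
end [631.7 -22.9  70.1] 1.3893
```

drive_tool([
  [[0.62,0.02,0.54],[0,0,0]],
  [[0.62,0.01,0.54],[0,0,0]],
  [[0.62,0.01,0.54],[0,0,0]],
  [[0.62,0.02,0.53],[0,0,0]],
  [[0,0,0],[0,0,0]],
])

```text
t: 7.55
eef_pos: [630.7, -20.1, 66.9]
tcp_rot: [-3.137, -0.0, 1.394]
ft_force: [-0.3, 0.5, -2.1]
opening: 0.42
```

drive_tool([
  [[0,0,0],[0,0,0]],
  [[0,0,0],[0,0,0]],
])

```text
t: 7.72
eef_pos: [632.0, -23.6, 70.3]
tcp_rot: [3.141, 0.0, 1.392]
ft_force: [0.3, -0.5, -1.6]
opening: 0.414
```

Run:
```python
from h import *
p=shot('wrist','w3.png'); st(); plan(631.6,-22.8,20,1.389)
q=shot('top')
cv2.imwrite('pics/t3.png',cv2.resize(q['pixels'][120:280,240:400],None,fx=3.5,fy=3.5))
```

```text
7.77 [632.1 -23.9  70.5] [ 3.14  -0.     1.391] F [ 0.4 -0.5 -2.7] op 40.1
[[[0.02, -0.01, 0.84], [0, 0, np.float64(0.01)]], [[0.01, -0.01, 0.84], [0, 0, np.float64(0.02)]]]
end [631.7 -23.   20.1] 1.3888
```

View pics/w3.png

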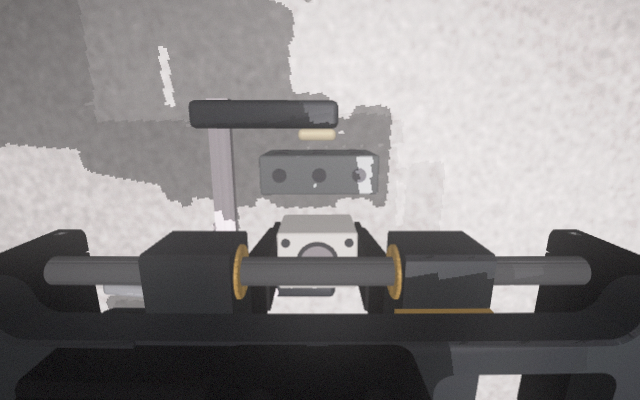

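drive_tool([
  [[0.02,0,0.6],[0,0,0.02]],
  [[0.02,0,0.6],[0,0,0]],
  [[0,0,0.6],[0,0,0]],
  [[0,0,0.3],[0,0,0]],
  [[0,0,0],[0,0,0]],
])

```text
t: 8.23
eef_pos: [631.7, -22.9, 5.8]
tcp_rot: [-3.14, 0.0, 1.389]
ft_force: [-0.9, -0.0, -2.6]
opening: 0.417
```

drive_tool([
  [[0,0,0],[0,0,0]],
  [[0,0,0],[0,0,0]],
])

```text
t: 8.4
eef_pos: [632.5, -22.6, 7.8]
tcp_rot: [3.14, -0.0, 1.389]
ft_force: [-0.0, -0.7, -1.9]
opening: 0.42
```

drive_tool([
  [[0.07,0,0.04],[0,0,0]],
  [[0.07,-0.01,0.03],[0,0,0]],
  [[0.04,0,0],[0,0,0]],
  [[0,0,0],[0,0,0]],
])

```text
t: 8.73
eef_pos: [632.7, -16.5, 4.9]
tcp_rot: [3.141, -0.0, 1.39]
ft_force: [-0.3, -0.2, -2.8]
opening: 0.421
```

drive_tool([
  [[0.04,0,0],[0,0,0]],
  [[0,0,0],[0,0,0]],
])

```text
t: 8.9
eef_pos: [632.9, -15.6, 4.7]
tcp_rot: [3.141, -0.0, 1.39]
ft_force: [-0.5, 0.3, -3.1]
opening: 0.423
```

drive_tool([
  [[0.04,0,0],[0,0,0]],
  [[0,0,0],[0,0,0]],
])

```text
t: 9.07
eef_pos: [633.1, -14.8, 4.7]
tcp_rot: [3.142, 0.0, 1.39]
ft_force: [-1.4, -3.9, -1.5]
opening: 0.418
```

drive_tool([
  [[0.04,0,0],[0,0,0]],
  [[0,0,0],[0,0,0]],
])

```text
t: 9.23
eef_pos: [633.4, -13.7, 4.7]
tcp_rot: [3.141, 0.0, 1.39]
ft_force: [-0.4, -4.7, -0.3]
opening: 0.417
```

drive_tool([
  [[0,0,0],[0,0,0]],
  [[0,0,0],[0,0,0]],
  [[0,0,0],[0,0,0]],
  [[0,0,0],[0,0,0]],
], jaw=0.2)

```text
t: 9.57
eef_pos: [633.4, -13.2, 4.7]
tcp_rot: [3.141, -0.0, 1.39]
ft_force: [0.4, 0.5, 0.6]
opening: 0.585
```

drive_tool([
  [[0,0,-0.3],[0,0,0]],
  [[0,0,-0.8],[0,0,0]],
  [[0,0,-0.9],[0,0,0]],
  [[0,0,-0.9],[0,0,0]],
  [[0,0,-0.6],[0,0,0]],
])

```text
t: 9.98
eef_pos: [633.9, -13.3, 112.8]
tcp_rot: [3.139, -0.0, 1.39]
ft_force: [1.1, 0.5, -0.2]
opening: 0.598
```

Run:
```python
from h import *
import pickle
st(); o=[548,-84]
# next hover: over squeeze point minus 9 mm, keep psi
c,s=np.cos(-.178),np.sin(-.178)
for x,y in((-74+4,-15),(72,0)):
    print(o[0]+x*c-y*s,o[1]+x*s+y*c)
plan(618,-96,150,1.389)
```

```text
9.98 [633.9 -13.3 112.8] [ 3.139 -0.     1.39 ] F [ 1.1  0.5 -0.2] op 56.8
476.4500921799372 -86.36868970963224
618.8623844486867 -96.74843010909684
[[[-0.7, -0.01, -0.31], [0, 0, np.float64(0.0)]], [[-0.7, -0.0, -0.31], [0, 0, np.float64(0.0)]], [[-0.7, -0.01, -0.31], [0, 0, np.float64(0.0)]], [[-0.71, -0.0, -0.31], [0, 0, np.float64(0.01)]]]
end [618.1 -96.1 150. ] 1.3889
```

Run:
```python
from h import *
plan(476,-86,130,-0.178)
```

```text
[[[-0.17, -0.24, -0.03], [0, 0, np.float64(0.98)]], [[-0.18, -0.22, -0.03], [0, 0, np.float64(0.98)]], [[-0.2, -0.21, -0.03], [0, 0, np.float64(0.98)]], [[-0.22, -0.19, -0.03], [0, 0, np.float64(0.98)]], [[-0.23, -0.17, -0.03], [0, 0, np.float64(0.98)]]]
[[[-0.24, -0.16, -0.03], [0, 0, np.float64(0.98)]], [[-0.26, -0.14, -0.03], [0, 0, np.float64(0.98)]], [[-0.27, -0.11, -0.03], [0, 0, np.float64(0.98)]], [[-0.27, -0.09, -0.03], [0, 0, np.float64(0.98)]], [[-0.28, -0.07, -0.03], [0, 0, np.float64(0.98)]]]
[[[-0.29, -0.05, -0.03], [0, 0, np.float64(0.98)]], [[-0.29, -0.03, -0.03], [0, 0, np.float64(0.98)]], [[-0.29, -0.01, -0.03], [0, 0, np.float64(0.98)]], [[-0.29, 0.02, -0.03], [0, 0, np.float64(0.98)]], [[-0.29, 0.04, -0.03], [0, 0, np.float64(0.98)]]]
[[[-0.28, 0.06, -0.02], [0, 0, np.float64(0.98)]], [[-0.28, 0.08, -0.03], [0, 0, np.float64(0.98)]], [[-0.27, 0.11, -0.02], [0, 0, np.float64(0.98)]], [[-0.26, 0.13, -0.03], [0, 0, np.float64(0.98)]], [[-0.24, 0.14, -0.02], [0, 0, np.float64(0.98)]]]
end [476.1 -86.  129.9] -0.1783
```

drive_tool([
  [[-0.17,-0.24,-0.03],[0,0,0.98]],
  [[-0.18,-0.22,-0.03],[0,0,0.98]],
  [[-0.2,-0.21,-0.03],[0,0,0.98]],
  [[-0.22,-0.19,-0.03],[0,0,0.98]],
  [[-0.23,-0.17,-0.03],[0,0,0.98]],
], jaw=0.7)

```text
t: 10.4
eef_pos: [593.6, -31.6, 115.0]
tcp_rot: [3.141, -0.0, 0.994]
ft_force: [0.7, 0.6, 0.3]
opening: 0.839
```

drive_tool([
  [[-0.24,-0.16,-0.03],[0,0,0.98]],
  [[-0.26,-0.14,-0.03],[0,0,0.98]],
  [[-0.27,-0.11,-0.03],[0,0,0.98]],
  [[-0.27,-0.09,-0.03],[0,0,0.98]],
  [[-0.28,-0.07,-0.03],[0,0,0.98]],
])

```text
t: 10.82
eef_pos: [554.2, -49.9, 119.4]
tcp_rot: [3.141, -0.001, 0.602]
ft_force: [-0.5, 0.0, -0.2]
opening: 0.851
```

drive_tool([
  [[-0.29,-0.05,-0.03],[0,0,0.98]],
  [[-0.29,-0.03,-0.03],[0,0,0.98]],
  [[-0.29,-0.01,-0.03],[0,0,0.98]],
  [[-0.29,0.02,-0.03],[0,0,0.98]],
  [[-0.29,0.04,-0.03],[0,0,0.98]],
])

```text
t: 11.23
eef_pos: [514.4, -68.1, 123.9]
tcp_rot: [3.141, -0.001, 0.21]
ft_force: [-0.1, -0.9, 0.6]
opening: 0.847
```

drive_tool([
  [[-0.28,0.06,-0.02],[0,0,0.98]],
  [[-0.28,0.08,-0.03],[0,0,0.98]],
  [[-0.27,0.11,-0.02],[0,0,0.98]],
  [[-0.26,0.13,-0.03],[0,0,0.98]],
  [[-0.24,0.14,-0.02],[0,0,0.98]],
])

```text
t: 11.65
eef_pos: [475.2, -86.1, 127.5]
tcp_rot: [-3.142, -0.001, -0.182]
ft_force: [-0.1, -0.5, 0.1]
opening: 0.849
```

drive_tool([
  [[0,0,0],[0,0,0]],
  [[0,0,0],[0,0,0]],
])

```text
t: 11.82
eef_pos: [475.7, -86.1, 127.3]
tcp_rot: [-3.142, -0.001, -0.177]
ft_force: [1.0, -0.3, 0.4]
opening: 0.852
```

Run:
```python
from h import *
st(); p=shot('wrist','w4.png')
for t in ['clamp','squeeze_point']:
    print(t,[(np.round(d['point'],1).tolist(),round(d['score'],2)) for d in env.tip_of(t,p)][:3])
import pickle; pickle.dump(p,open('w4.pkl','wb'))
```

```text
11.82 [475.7 -86.1 127.3] [-3.142e+00 -1.000e-03 -1.770e-01] F [ 1.  -0.3  0.4] op 81.0
clamp [([550.4, -82.9, 0.2], 0.63)]
squeeze_point [([476.1, -76.3, 18.4], 0.7)]
```

View pics/w4.png

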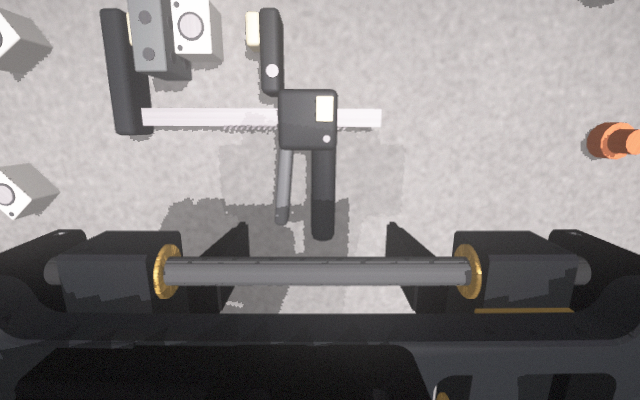

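Run:
```python
from h import *
import pickle; p=pickle.load(open('w4.pkl','rb'))
o=[548,-84]; y=-.178
print(np.round(cl(ray(p,[[334,175],[334,210],[313,210],[311,170],[322,240]],31),o,y),1))
print(np.round(cl(ray(p,[[278,190],[275,218],[288,220],[281,223]],30),o,y),1))
print(np.round(cl(ray(p,[[140,108],[275,108],[145,125],[275,125]],23),o,y),1))
print('tcp',cl([[475.7,-86.1]],o,y), 'tcp ground px',proj(p,[475.7,-86.1,18]))
cv2.imwrite('pics/w4c.png',cv2.resize(p['pixels'][0:250,80:400],None,fx=2.4,fy=2.4))
```

```text
[[ -46.9  -29.5]
 [ -78.7  -30. ]
 [ -78.8  -11.1]
 [ -42.5   -9.3]
 [-107.5  -19.3]]
[[-60.6  20.1]
 [-86.7  23.6]
 [-88.5  11.8]
 [-91.4  18.2]]
[[ 10.2 138.7]
 [ 10.   21.7]
 [ -4.2 136.1]
 [ -4.3  22.1]]
tcp [[-70.78581517 -14.86836811]] tcp ground px [[317.23461661 198.11185858]]
```

View pics/w4c.png

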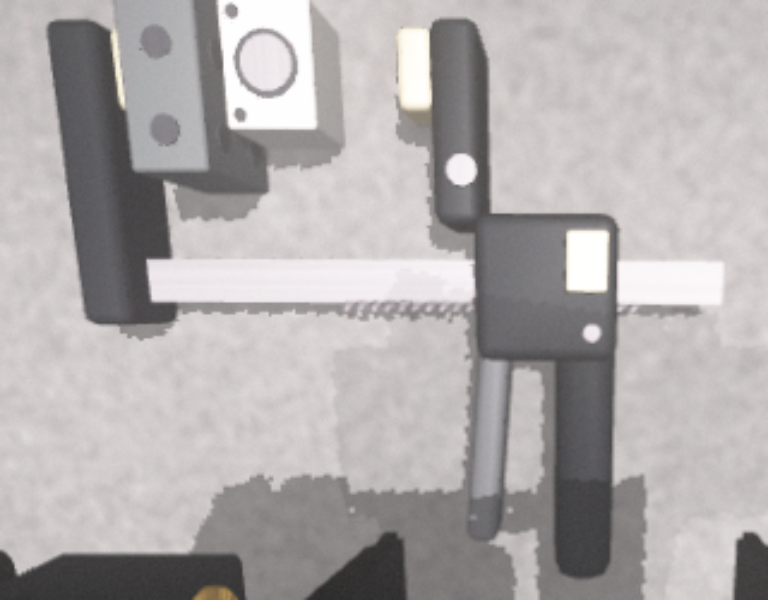

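drive_tool([
  [[0,-0.1,0.8],[0,0,0]],
  [[0,0,0.8],[0,0,0]],
  [[0,0,0.8],[0,0,0]],
  [[0,0,0.8],[0,0,0]],
  [[0,0,0.6],[0,0,0]],
])

```text
t: 12.38
eef_pos: [476.0, -82.7, 11.0]
tcp_rot: [-3.141, 0.001, -0.177]
ft_force: [0.3, -0.1, -0.2]
opening: 0.85
```

drive_tool([
  [[0,0,0.2],[0,0,0]],
  [[0,0,0],[0,0,0]],
  [[0,0,0],[0,0,0]],
])

```text
t: 12.63
eef_pos: [476.4, -83.0, 7.0]
tcp_rot: [-3.141, 0.0, -0.178]
ft_force: [-0.1, 0.2, 1.1]
opening: 0.852
```

drive_tool([
  [[0,0,0.08],[0,0,0]],
  [[0,0,0],[0,0,0]],
  [[0,0,0],[0,0,0]],
  [[0,0,0],[0,0,0]],
], jaw=-1)

```text
t: 12.97
eef_pos: [476.5, -83.1, 5.0]
tcp_rot: [3.142, -0.001, -0.178]
ft_force: [1.4, 1.6, 0.4]
opening: 0.626
```

drive_tool([
  [[0,0,0],[0,0,0]],
  [[0,0,0],[0,0,0]],
])

```text
t: 13.13
eef_pos: [476.3, -83.0, 4.7]
tcp_rot: [-3.141, -0.001, -0.178]
ft_force: [0.9, 3.3, 3.0]
opening: 0.489
```

drive_tool([
  [[0,0,0],[0,0,0]],
  [[0,0,0],[0,0,0]],
])

```text
t: 13.3
eef_pos: [476.0, -83.3, 4.5]
tcp_rot: [3.141, -0.0, -0.178]
ft_force: [-3.0, -4.6, 5.0]
opening: 0.368
```

drive_tool([
  [[0,0,0],[0,0,0]],
  [[0,0,0],[0,0,0]],
])

```text
t: 13.47
eef_pos: [476.0, -83.3, 4.5]
tcp_rot: [3.142, -0.0, -0.179]
ft_force: [-1.6, -5.1, 5.0]
opening: 0.369
```

Run:
```python
from h import *
p=shot('wrist','w5.png'); st()
```

```text
13.52 [476.  -83.3   4.4] [ 3.142 -0.    -0.179] F [-3.  -3.7  6.3] op 35.2
```

View pics/w5.png

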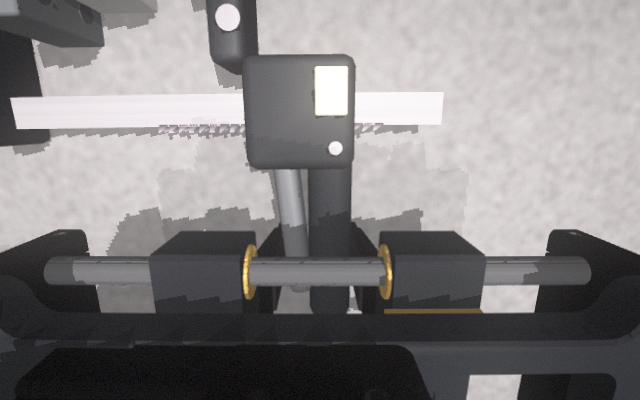

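drive_tool([
  [[0,0,0],[0,0,0]],
  [[0,0,0],[0,0,0]],
  [[0,0,0],[0,0,0]],
  [[0,0,0],[0,0,0]],
  [[0,0,0],[0,0,0]],
], jaw=0.65)

```text
t: 13.93
eef_pos: [475.9, -82.9, 4.2]
tcp_rot: [-3.141, 0.0, -0.178]
ft_force: [0.2, 0.7, 0.3]
opening: 0.66
```

drive_tool([
  [[0,0,0],[0,0,0]],
  [[0,0,0],[0,0,0]],
])

```text
t: 14.1
eef_pos: [476.1, -83.0, 4.3]
tcp_rot: [-3.142, 0.0, -0.178]
ft_force: [0.1, 0.0, -0.5]
opening: 0.792
```

Run:
```python
from h import *
p=shot('wrist','w6.png'); st()
p=shot('top'); cv2.imwrite('pics/t6.png',cv2.resize(p['pixels'][120:280,240:400],None,fx=3.5,fy=3.5))
```

```text
14.15 [476.1 -83.1   4.3] [-3.142 -0.    -0.178] F [ 0.7  0.6 -0.9] op 77.1
```

View pics/w6.png

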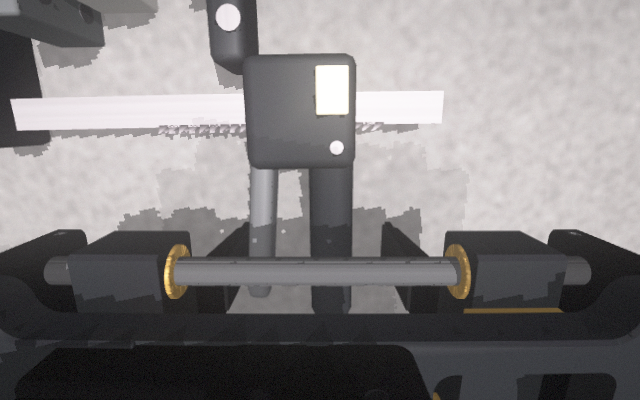

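View pics/t6.png

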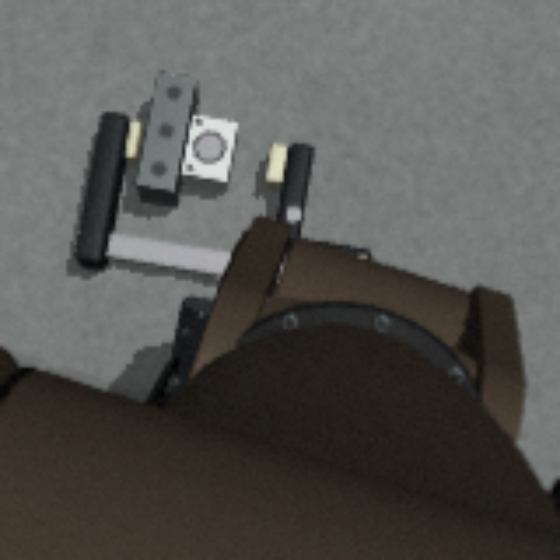

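drive_tool([
  [[0,0,0],[0,0,0]],
  [[0,0,0],[0,0,0]],
  [[0,0,0],[0,0,0]],
  [[0,0,0],[0,0,0]],
  [[0,0,0],[0,0,0]],
], jaw=-1)

```text
t: 14.62
eef_pos: [476.2, -83.0, 4.3]
tcp_rot: [-3.141, -0.0, -0.178]
ft_force: [1.2, 2.7, 0.2]
opening: 0.534
```

drive_tool([
  [[0,0,0],[0,0,0]],
  [[0,0,0],[0,0,0]],
  [[0,0,0],[0,0,0]],
])

```text
t: 14.87
eef_pos: [475.7, -83.1, 4.3]
tcp_rot: [-3.142, 0.001, -0.178]
ft_force: [-1.2, 2.0, 0.1]
opening: 0.369
```

drive_tool([
  [[0,0,0],[0,0,0]],
  [[0,0,0],[0,0,0]],
  [[0,0,0],[0,0,0]],
  [[0,0,0],[0,0,0]],
  [[0,0,0],[0,0,0]],
], jaw=0.6)

```text
t: 15.28
eef_pos: [476.1, -83.0, 4.3]
tcp_rot: [-3.141, -0.0, -0.178]
ft_force: [0.1, 0.2, -0.3]
opening: 0.657
```

drive_tool([
  [[0,0,0],[0,0,0]],
  [[0,0,0],[0,0,0]],
])

```text
t: 15.45
eef_pos: [476.2, -83.1, 4.3]
tcp_rot: [-3.142, -0.0, -0.178]
ft_force: [1.0, -0.0, 0.0]
opening: 0.777
```

Run:
```python
from h import *
p=shot('wrist','w7.png'); st()
a=cv2.imread('pics/w6.png'); b=p['pixels']; cv2.imwrite('pics/w7d.png',np.vstack([a[40:230],b[40:230]]))
```

```text
15.5 [476.2 -83.1   4.3] [-3.142 -0.    -0.178] F [-1.  -0.3 -0.3] op 75.0
```

View pics/w7d.png

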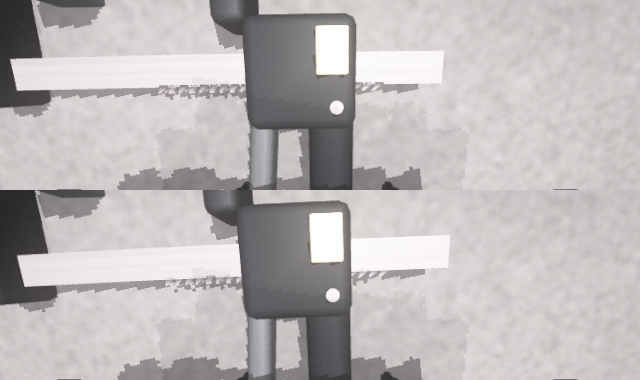

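```bash
cat >> h.py <<'E'
def topc(fn):
    p=shot('top'); cv2.imwrite('pics/'+fn,cv2.resize(p['pixels'][130:230,250:370],None,fx=6,fy=6,interpolation=cv2.INTER_CUBIC)); return p
E
python3 - <<'E'
from h import *
p=topc('t7.png')
E
```

```text
(no output)
```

View pics/t7.png

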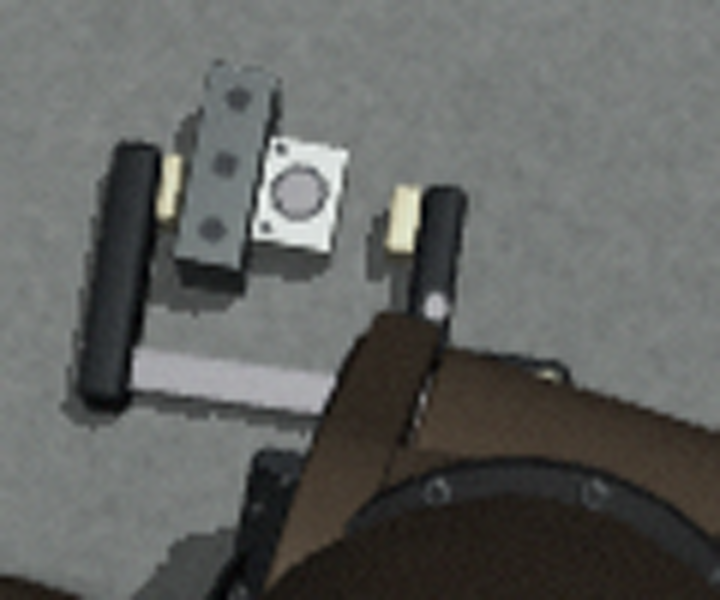

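drive_tool([
  [[0,0,0],[0,0,0]],
  [[0,0,0],[0,0,0]],
  [[0,0,0],[0,0,0]],
  [[0,0,0],[0,0,0]],
  [[0,0,0],[0,0,0]],
], jaw=-1)

```text
t: 15.97
eef_pos: [476.1, -82.9, 4.3]
tcp_rot: [-3.141, -0.0, -0.178]
ft_force: [0.3, 1.4, 0.4]
opening: 0.511
```

drive_tool([
  [[0,0,0],[0,0,0]],
  [[0,0,0],[0,0,0]],
  [[0,0,0],[0,0,0]],
  [[0,0,0],[0,0,0]],
])

```text
t: 16.3
eef_pos: [475.6, -83.0, 4.2]
tcp_rot: [-3.141, 0.001, -0.178]
ft_force: [-2.8, -1.6, 1.9]
opening: 0.375
```

Run:
```python
from h import *
p=topc('t8.png'); st(); p=shot('wrist','w8.png')
```

```text
16.35 [475.6 -83.    4.2] [-3.141e+00  1.000e-03 -1.780e-01] F [-3.6 -0.3  2.4] op 35.2
```

View pics/t8.png

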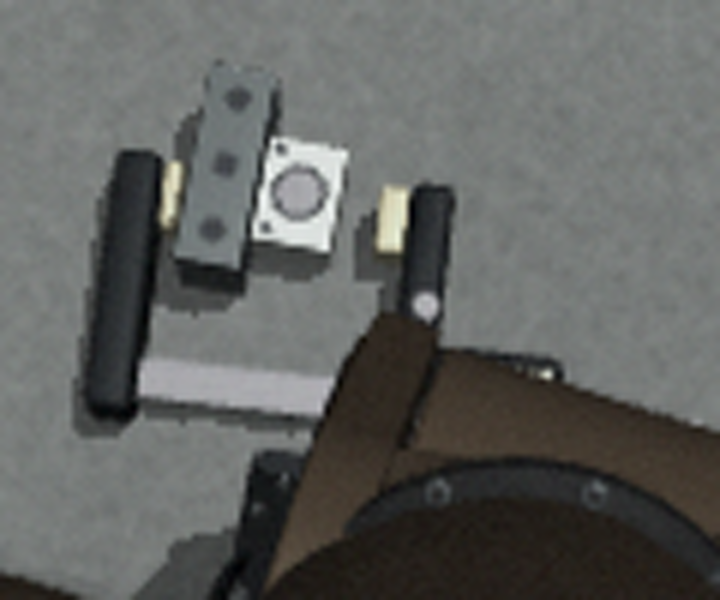

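View pics/w8.png

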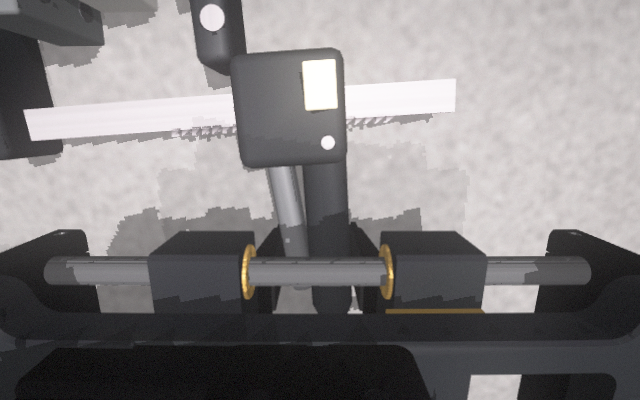

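drive_tool([
  [[0,-0.12,0],[0,0,0]],
  [[0,-0.12,0],[0,0,0.1]],
  [[0,-0.12,0],[0,0,0.2]],
  [[0,-0.1,0],[0,0,0.2]],
  [[0,0,0],[0,0,0.16]],
])

```text
t: 16.82
eef_pos: [479.0, -68.9, 4.3]
tcp_rot: [-3.141, -0.001, -0.232]
ft_force: [0.9, 3.7, -0.2]
opening: 0.356
```

drive_tool([
  [[0,0,0],[0,0,0]],
  [[0,0,0],[0,0,0]],
])

```text
t: 16.98
eef_pos: [479.0, -69.2, 4.3]
tcp_rot: [-3.141, -0.001, -0.231]
ft_force: [2.2, 2.7, -0.6]
opening: 0.353
```

Run:
```python
from h import *
p=topc('t9.png'); st(); p=shot('wrist','w9.png')
```

```text
17.03 [479.  -69.3   4.3] [-3.141e+00 -1.000e-03 -2.310e-01] F [ 1.7  3.1 -0.9] op 33.8
```

View pics/t9.png

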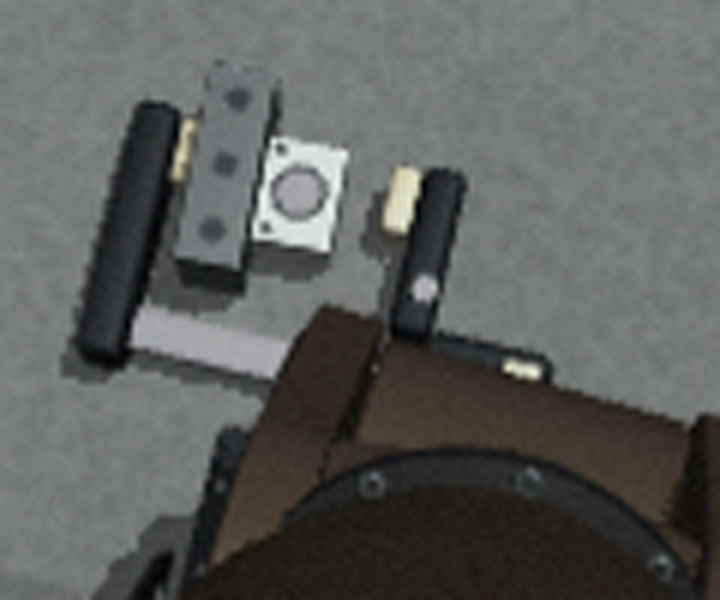

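View pics/w9.png

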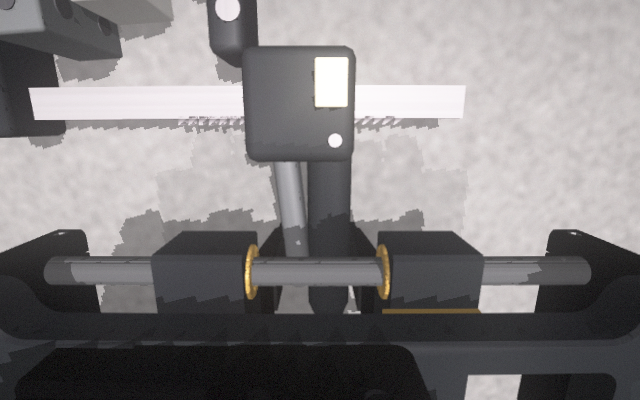

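drive_tool([
  [[0,0,0],[0,0,-0.2]],
  [[0,0,0],[0,0,-0.2]],
  [[0,0,0],[0,0,-0.2]],
  [[0,0,0],[0,0,0]],
  [[0,0,0],[0,0,0]],
])

```text
t: 17.5
eef_pos: [478.7, -69.7, 4.3]
tcp_rot: [3.142, -0.0, -0.183]
ft_force: [-0.8, -1.7, -0.7]
opening: 0.357
```

Run:
```python
from h import *
p=topc('t10.png'); st(); p=shot('wrist','w10.png')
```

```text
17.55 [478.7 -69.6   4.3] [-3.142 -0.    -0.183] F [ 0.7 -2.  -1.8] op 34.0
```

View pics/t10.png

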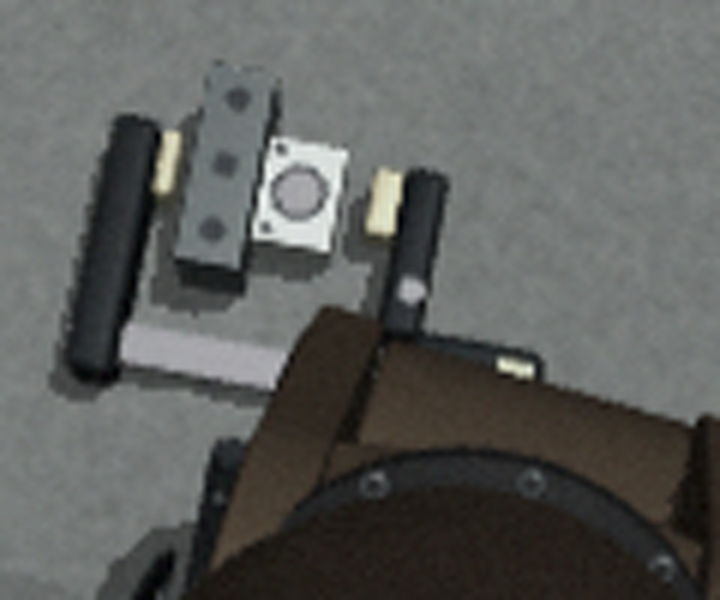

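View pics/w10.png

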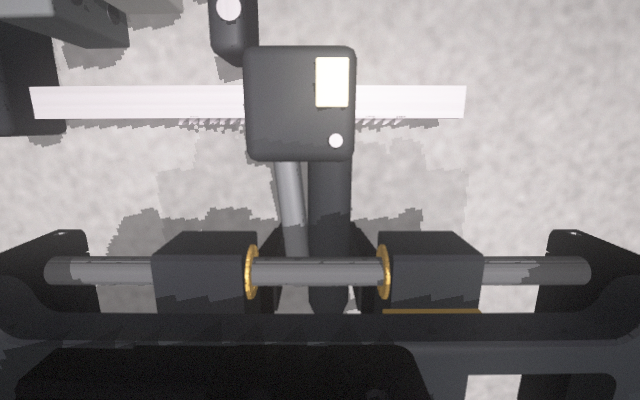

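```bash
cat >> h.py <<'E'
def meas(p=None):
    if p is None: p=shot('top')
    im=p['pixels'][130:230,250:370]; im=cv2.resize(im,None,fx=6,fy=6,interpolation=cv2.INTER_CUBIC).astype(int)
    b,g,r=im[...,0],im[...,1],im[...,2]
    ivory=((r-b>25)&(r>150)).astype('uint8'); ins=((abs(r-b)<25)&(r>175)).astype('uint8')
    k=np.ones((9,9),np.uint8)
    out=[]
    for nm,m,z in(('ivory',ivory,30),('insert',cv2.morphologyEx(ins,cv2.MORPH_CLOSE,np.ones((41,41),np.uint8)),34)):
        c,_=cv2.findContours(m,cv2.RETR_EXTERNAL,cv2.CHAIN_APPROX_NONE)
        for q in c:
            if cv2.contourArea(q)>500:
                R=cv2.minAreaRect(q); bx=cv2.boxPoints(R)
                W=ray(p,(bx+0.5)/6-0.5+[250,130],z)
                w=W.mean(0); L=[np.linalg.norm(W[1]-W[0]),np.linalg.norm(W[2]-W[1])]
                e=(W[1]-W[0]) if L[0]>L[1] else W[2]-W[1]
                a=np.arctan2(e[1],e[0]); a=(a+np.pi/2)%np.pi-np.pi/2
                print(nm,'px',np.round(R[0],0),'world',np.round(w[:2],1),'sz',np.round(L,1),'ang',round(a,3))
E
python3 - <<'E'
from h import *
meas()
E
```

```text
ivory px [385. 202.] world [631.  -43.7] sz [23.9 10.5] ang -0.169
ivory px [167. 162.] world [646.1  37.3] sz [22.8  6.1] ang -0.183
insert px [327. 198.] world [631.5 -22.3] sz [39.5 50.5] ang 1.381
```

Run:
```python
from h import *
p=shot('top'); im=cv2.resize(p['pixels'][130:230,250:370],None,fx=6,fy=6,interpolation=cv2.INTER_CUBIC)
m=((im.min(2)>165)*255).astype('uint8'); m[:, 352:]=0
c,_=cv2.findContours(m,cv2.RETR_EXTERNAL,cv2.CHAIN_APPROX_NONE)
q=max(c,key=cv2.contourArea); R=cv2.minAreaRect(q); print(R)
W=ray(p,(cv2.boxPoints(R)+.5)/6-.5+[250,130],34); print(W, W.mean(0))
w=W.mean(0)[:2]; o=np.array([631,-43.7]); print(cl([w,[646.1,37.3]],o,-.183))
```

```text
((299.8097839355469, 192.89352416992188), (79.74027252197266, 105.86639404296875), 11.496563911437988)
[[616.60256817   6.09986845  34.        ]
 [656.19909812  -1.38420028  34.        ]
 [650.25044102 -30.45877489  34.        ]
 [610.7113173  -22.75822372  34.        ]] [633.44085615 -12.12533261  34.        ]
[[-3.3458681  31.49162692]
 [ 0.10745903 82.39537883]]
```

drive_tool([
  [[-0.05,0,0],[0,0,0]],
  [[-0.06,0,0],[0,0,0]],
  [[0,0,0],[0,0,0]],
])

```text
t: 17.95
eef_pos: [475.1, -68.7, 4.3]
tcp_rot: [-3.141, -0.0, -0.183]
ft_force: [1.3, -0.2, -2.9]
opening: 0.352
```

Run:
```python
from h import *
st();meas()
```

```text
17.95 [475.1 -68.7   4.3] [-3.141 -0.    -0.183] F [ 1.3 -0.2 -2.9] op 33.5
ivory px [382. 212.] world [627.2 -42.5] sz [24.   9.9] ang -0.101
ivory px [164. 172.] world [642.1  38.5] sz [22.3  6.4] ang -0.204
insert px [386. 209.] world [627.4 -43.9] sz [22.4  6.6] ang -0.188
insert px [301. 193.] world [633.4 -12.4] sz [39.7 29.9] ang -0.189
```

drive_tool([
  [[0,0,0],[0,0,0]],
  [[0,0,0],[0,0,0]],
  [[0,0,0],[0,0,0]],
  [[0,0,0],[0,0,0]],
  [[0,0,0],[0,0,0]],
], jaw=0.6)

```text
t: 18.42
eef_pos: [475.3, -68.9, 4.3]
tcp_rot: [-3.141, 0.0, -0.183]
ft_force: [0.5, 1.9, -0.1]
opening: 0.649
```

drive_tool([
  [[0,0,0],[0,0,0]],
  [[0,0,0],[0,0,0]],
])

```text
t: 18.58
eef_pos: [475.4, -68.9, 4.3]
tcp_rot: [-3.142, -0.0, -0.183]
ft_force: [0.4, 0.8, 0.2]
opening: 0.776
```

Run:
```python
from h import *
st();meas()
```

```text
18.58 [475.4 -68.9   4.3] [-3.142 -0.    -0.183] F [0.4 0.8 0.2] op 73.7
ivory px [378. 212.] world [627.1 -41.1] sz [24.   7.7] ang -0.038
ivory px [163. 173.] world [642.   38.8] sz [22.9  6.3] ang -0.171
insert px [387. 210.] world [626.9 -44.3] sz [22.4  5.8] ang -0.173
insert px [300. 193.] world [633.4 -12.3] sz [39.7 29.7] ang -0.189
```

drive_tool([
  [[0,0,0],[0,0,0]],
  [[0,0,0],[0,0,0]],
  [[0,0,0],[0,0,0]],
  [[0,0,0],[0,0,0]],
  [[0,0,0],[0,0,0]],
], jaw=-1)

```text
t: 19.05
eef_pos: [475.4, -68.8, 4.3]
tcp_rot: [-3.141, -0.0, -0.183]
ft_force: [-0.2, 3.3, 0.3]
opening: 0.505
```

drive_tool([
  [[0,0,0],[0,0,0]],
  [[0,0,0],[0,0,0]],
  [[0,0,0],[0,0,0]],
  [[0,0,0],[0,0,0]],
])

```text
t: 19.38
eef_pos: [475.0, -68.9, 4.3]
tcp_rot: [-3.142, 0.001, -0.183]
ft_force: [-2.1, -0.8, 1.1]
opening: 0.363
```

Run:
```python
from h import *
st();p=topc('t11.png'); meas(p); shot('wrist','w11.png')
```

```text
19.38 [475.  -68.9   4.3] [-3.142e+00  1.000e-03 -1.830e-01] F [-2.1 -0.8  1.1] op 34.4
ivory px [370. 212.] world [627.3 -38. ] sz [23.7 10. ] ang -0.068
ivory px [164. 180.] world [639.2  38.5] sz [22.7  6.3] ang -0.15
insert px [322. 197.] world [631.9 -20.3] sz [39.5 46.3] ang 1.378
```

View pics/t11.png

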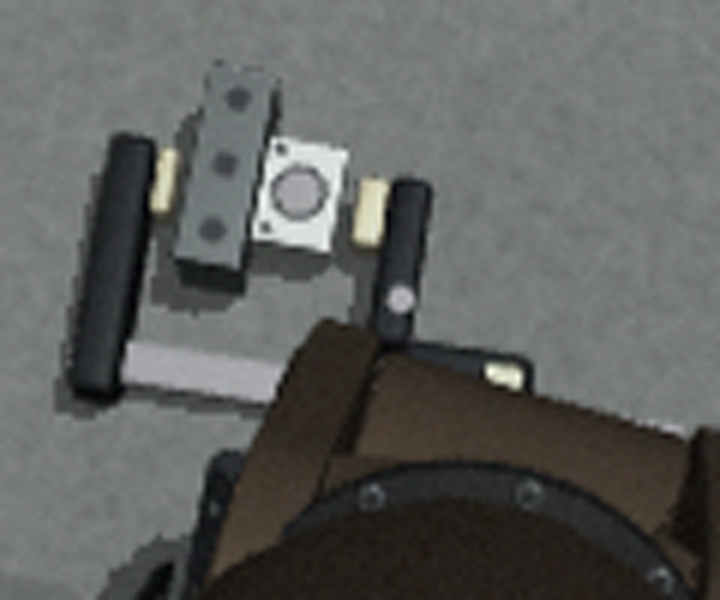

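View pics/w11.png

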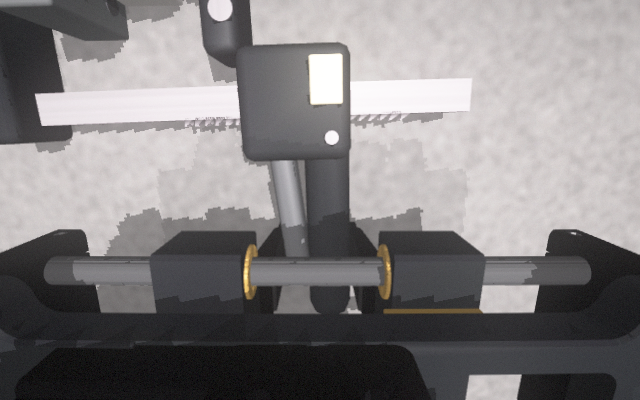

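drive_tool([
  [[0,-0.07,0],[0,0,0]],
  [[0,-0.07,0],[0,0,0]],
  [[0,0,0],[0,0,0]],
  [[0,0,0],[0,0,0]],
])

```text
t: 19.82
eef_pos: [476.2, -64.5, 4.3]
tcp_rot: [-3.141, -0.0, -0.183]
ft_force: [-1.3, -0.6, 0.2]
opening: 0.354
```

Run:
```python
from h import *
st();p=topc('t12.png'); meas(p)
```

```text
19.82 [476.2 -64.5   4.3] [-3.141 -0.    -0.183] F [-1.3 -0.6  0.2] op 33.6
ivory px [370. 205.] world [629.9 -38.2] sz [23.6 10. ] ang -0.204
ivory px [166. 167.] world [644.   37.7] sz [22.7  6.1] ang -0.199
insert px [321. 197.] world [631.9 -20.1] sz [39.6 45.7] ang 1.373
```

View pics/t12.png

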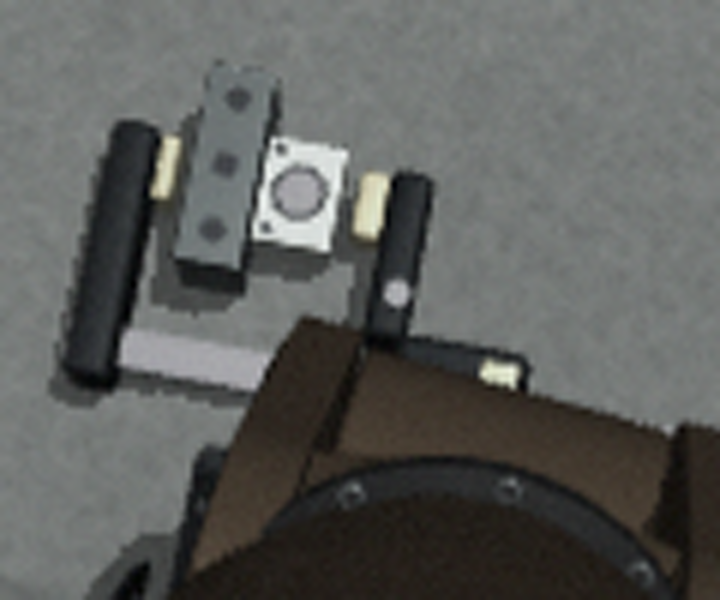

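drive_tool([
  [[-0.04,0,0],[0,0,0.15]],
  [[0,0,0],[0,0,0.2]],
  [[0,0,0],[0,0,0]],
  [[0,0,0],[0,0,0]],
])

```text
t: 20.2
eef_pos: [475.1, -64.5, 4.3]
tcp_rot: [-3.141, -0.0, -0.211]
ft_force: [1.2, 1.7, -1.2]
opening: 0.353
```

drive_tool([
  [[0,0,0],[0,0,0]],
  [[0,0,0],[0,0,0]],
  [[0,0,0],[0,0,0]],
  [[0,0,0],[0,0,0]],
  [[0,0,0],[0,0,0]],
], jaw=0.6)

```text
t: 20.62
eef_pos: [474.9, -64.6, 4.3]
tcp_rot: [-3.141, -0.0, -0.211]
ft_force: [0.8, 0.6, 0.2]
opening: 0.651
```

drive_tool([
  [[0,0,0],[0,0,0]],
  [[0,0,0],[0,0,0]],
])

```text
t: 20.78
eef_pos: [475.0, -64.6, 4.3]
tcp_rot: [-3.142, -0.0, -0.211]
ft_force: [0.3, -0.3, -0.3]
opening: 0.772
```

drive_tool([
  [[0,0,0],[0,0,0]],
  [[0,0,0],[0,0,0]],
  [[0,0,0],[0,0,0]],
  [[0,0,0],[0,0,0]],
  [[0,0,0],[0,0,0]],
], jaw=-1)

```text
t: 21.2
eef_pos: [475.0, -64.4, 4.3]
tcp_rot: [-3.141, -0.0, -0.211]
ft_force: [0.1, 3.1, 0.9]
opening: 0.503
```

drive_tool([
  [[0,0,0],[0,0,0]],
  [[0,0,0],[0,0,0]],
  [[0,0,0],[0,0,0]],
  [[0,0,0],[0,0,0]],
])

```text
t: 21.53
eef_pos: [474.6, -64.6, 4.3]
tcp_rot: [-3.142, 0.001, -0.211]
ft_force: [-2.7, -2.7, 1.5]
opening: 0.36
```

Run:
```python
from h import *
st();p=topc('t13.png'); meas(p)
```

```text
21.53 [474.6 -64.6   4.3] [-3.142e+00  1.000e-03 -2.110e-01] F [-2.7 -2.7  1.5] op 34.2
ivory px [371. 205.] world [629.7 -38.6] sz [23.8 10.2] ang -0.173
insert px [500. 375.] world [565.1 -86. ] sz [ 9.  12.4] ang 1.271
insert px [321. 197.] world [631.8 -20.1] sz [39.4 45.9] ang 1.378
```

View pics/t13.png

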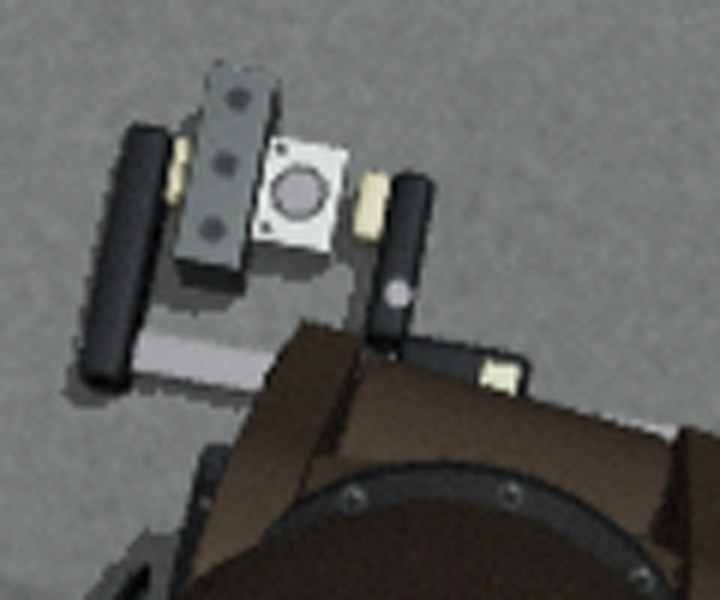

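drive_tool([
  [[-0.03,-0.07,0],[0,0,0]],
  [[-0.02,-0.07,0],[0,0,0]],
  [[0,0,0],[0,0,0]],
  [[0,0,0],[0,0,0]],
])

```text
t: 21.92
eef_pos: [474.6, -59.9, 4.3]
tcp_rot: [-3.141, -0.0, -0.211]
ft_force: [-0.3, -0.8, -0.5]
opening: 0.353
```

drive_tool([
  [[0,0,0],[0,0,0]],
  [[0,0,0],[0,0,0]],
  [[0,0,0],[0,0,0]],
  [[0,0,0],[0,0,0]],
  [[0,0,0],[0,0,0]],
], jaw=0.6)

```text
t: 22.33
eef_pos: [474.4, -60.1, 4.3]
tcp_rot: [-3.141, -0.0, -0.211]
ft_force: [-0.4, 1.3, -0.0]
opening: 0.647
```

drive_tool([
  [[0,0,0],[0,0,0]],
  [[0,0,0],[0,0,0]],
])

```text
t: 22.5
eef_pos: [474.4, -60.2, 4.3]
tcp_rot: [-3.141, -0.0, -0.211]
ft_force: [0.1, 0.1, 0.0]
opening: 0.771
```

Run:
```python
from h import *
st();p=topc('t14.png'); meas(p)
```

```text
22.5 [474.4 -60.2   4.3] [-3.141 -0.    -0.211] F [0.1 0.1 0. ] op 73.3
ivory px [371. 202.] world [631.  -38.4] sz [23.8 10.1] ang -0.19
insert px [495. 378.] world [564.1 -84. ] sz [10.4 12.7] ang 1.335
insert px [321. 197.] world [632.  -19.9] sz [39.4 45.6] ang 1.381
```

View pics/t14.png

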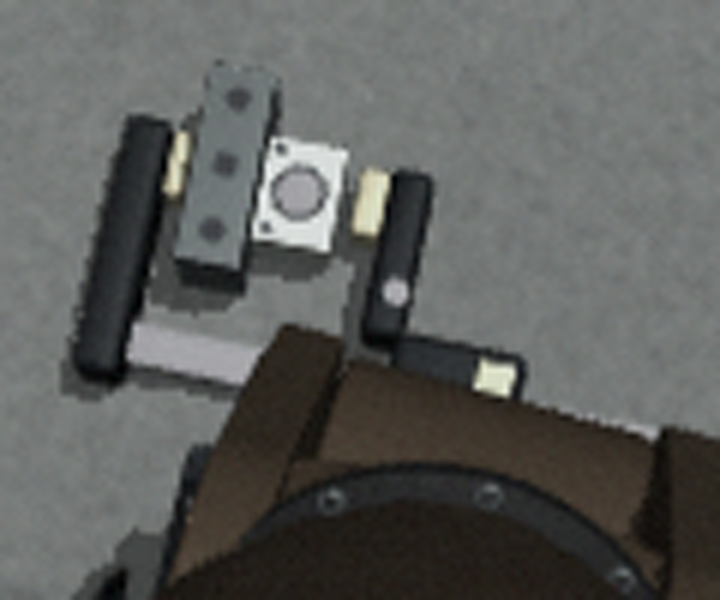

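drive_tool([
  [[0,0,0],[0,0,0]],
  [[0,0,0],[0,0,0]],
  [[0,0,0],[0,0,0]],
  [[0,0,0],[0,0,0]],
  [[0,0,0],[0,0,0]],
], jaw=-1)

```text
t: 22.97
eef_pos: [474.4, -60.0, 4.3]
tcp_rot: [-3.141, -0.0, -0.211]
ft_force: [0.6, 2.2, -0.4]
opening: 0.505
```

drive_tool([
  [[0,0,0],[0,0,0]],
  [[0,0,0],[0,0,0]],
  [[0,0,0],[0,0,0]],
  [[0,0,0],[0,0,0]],
])

```text
t: 23.3
eef_pos: [474.0, -60.1, 4.3]
tcp_rot: [-3.142, 0.001, -0.211]
ft_force: [-3.0, -1.6, 1.0]
opening: 0.357
```

Run:
```python
from h import *
st();p=topc('t15.png'); meas(p); shot('wrist','w15.png')
```

```text
23.3 [474.  -60.1   4.3] [-3.142e+00  1.000e-03 -2.110e-01] F [-3.  -1.6  1. ] op 33.9
ivory px [360. 201.] world [631.5 -34.4] sz [23.7 10.1] ang -0.184
insert px [488. 376.] world [564.8 -81.3] sz [11.5 12.6] ang 1.36
insert px [315. 196.] world [632.3 -17.9] sz [39.5 41.5] ang 1.378
```

View pics/t15.png

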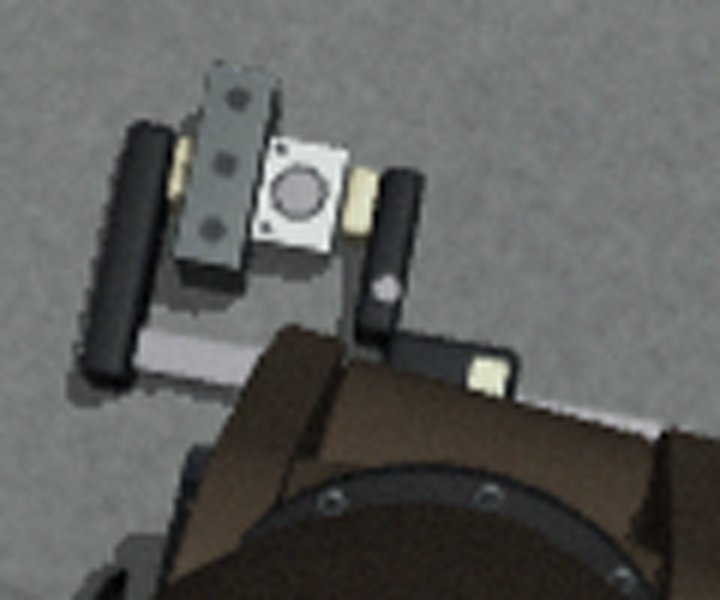

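drive_tool([
  [[-0.05,0,0],[0,0,0]],
  [[-0.04,0,0],[0,0,0]],
  [[0,0,0],[0,0,0]],
])

```text
t: 23.65
eef_pos: [472.0, -59.6, 4.3]
tcp_rot: [-3.141, -0.001, -0.211]
ft_force: [1.5, 0.3, -3.1]
opening: 0.357
```

drive_tool([
  [[0,0,0],[0,0,0]],
  [[0,0,0],[0,0,0]],
  [[0,0,0],[0,0,0]],
  [[0,0,0],[0,0,0]],
  [[0,0,0],[0,0,0]],
], jaw=0.6)

```text
t: 24.07
eef_pos: [471.7, -59.5, 4.3]
tcp_rot: [-3.141, 0.0, -0.211]
ft_force: [0.6, 0.1, -1.3]
opening: 0.648
```

drive_tool([
  [[0,0,0],[0,0,0]],
  [[0,0,0],[0,0,0]],
])

```text
t: 24.23
eef_pos: [471.8, -59.6, 4.4]
tcp_rot: [-3.142, -0.0, -0.211]
ft_force: [-1.0, 1.2, 0.0]
opening: 0.773
```

Run:
```python
from h import *
st();p=topc('t16.png'); meas(p); shot('wrist','w16.png')
```

```text
24.23 [471.8 -59.6   4.4] [-3.142 -0.    -0.211] F [-1.   1.2  0. ] op 73.4
ivory px [362. 206.] world [629.4 -35. ] sz [23.5 10.1] ang -0.183
insert px [489. 382.] world [562.3 -81.7] sz [13.5 12.3] ang -0.236
insert px [317. 196.] world [632.2 -18.4] sz [39.5 42.5] ang 1.378
```

View pics/t16.png

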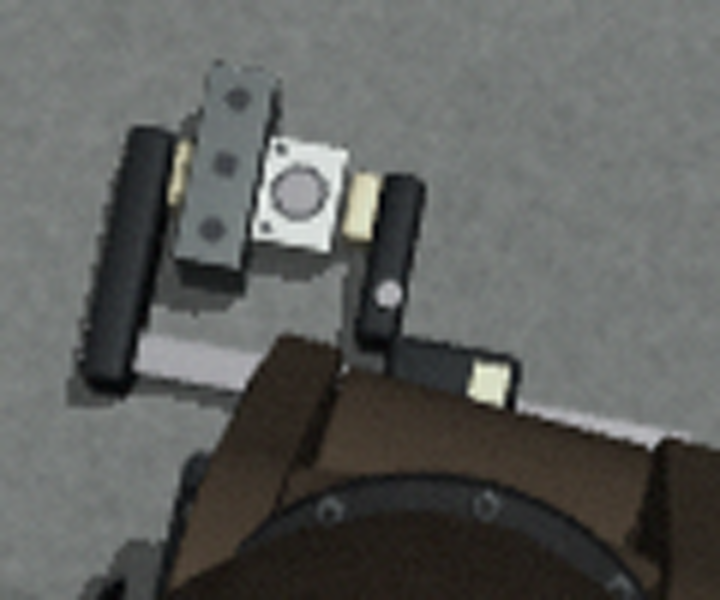

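View pics/w16.png

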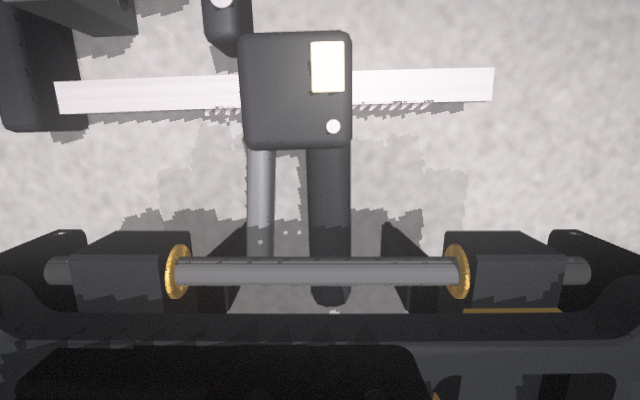

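drive_tool([
  [[0,0,0],[0,0,0]],
  [[0,0,0],[0,0,0]],
  [[0,0,0],[0,0,0]],
  [[0,0,0],[0,0,0]],
  [[0,0,0],[0,0,0]],
], jaw=-1)

```text
t: 24.75
eef_pos: [471.7, -59.5, 4.3]
tcp_rot: [-3.141, -0.0, -0.211]
ft_force: [1.2, 2.0, 0.7]
opening: 0.504
```

drive_tool([
  [[0,0,0],[0,0,0]],
  [[0,0,0],[0,0,0]],
  [[0,0,0],[0,0,0]],
  [[0,0,0],[0,0,0]],
])

```text
t: 25.08
eef_pos: [471.0, -59.7, 4.3]
tcp_rot: [3.142, 0.001, -0.211]
ft_force: [-4.1, -3.9, 2.1]
opening: 0.367
```

Run:
```python
from h import *
st();p=topc('t17.png'); meas(p); shot('wrist','w17.png')
```

```text
25.08 [471.  -59.7   4.3] [ 3.142e+00  1.000e-03 -2.110e-01] F [-4.1 -3.9  2.1] op 34.9
ivory px [351. 207.] world [629.2 -31.1] sz [23.5  7.6] ang -0.135
insert px [621. 428.] world [ 545.6 -130.4] sz [ 6.2 54.6] ang 1.417
insert px [484. 382.] world [562.5 -80. ] sz [13.5 15.2] ang 1.316
insert px [312. 195.] world [632.6 -16.7] sz [39.4 39. ] ang -0.175
```

View pics/t17.png

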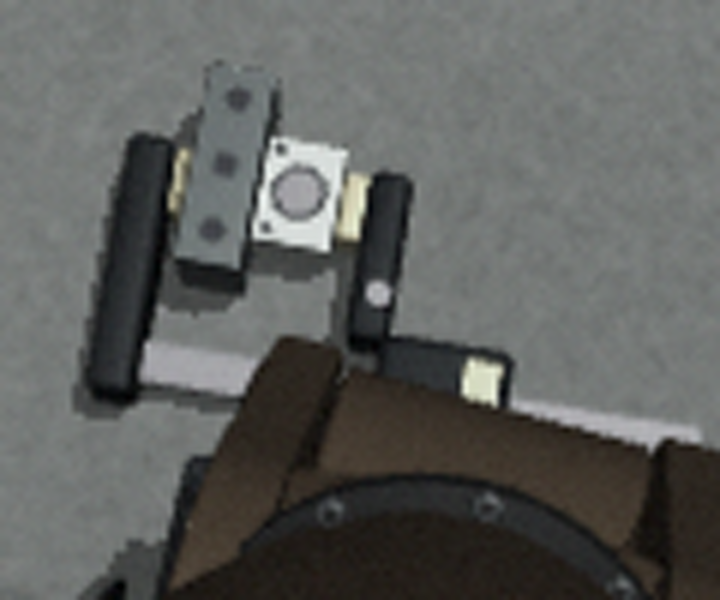

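drive_tool([
  [[0,-0.07,0],[0,0,-0.13]],
  [[-0.02,-0.07,0],[0,0,-0.1]],
  [[-0.03,-0.05,0],[0,0,-0.1]],
  [[0,0,0],[0,0,0]],
  [[0,0,0],[0,0,0]],
])

```text
t: 25.6
eef_pos: [470.6, -53.7, 4.2]
tcp_rot: [-3.141, 0.002, -0.186]
ft_force: [-5.2, -3.1, 1.7]
opening: 0.349
```

Run:
```python
from h import *
st();p=topc('t18.png'); meas(p); shot('wrist','w18.png')
```

```text
25.6 [470.6 -53.7   4.2] [-3.141e+00  2.000e-03 -1.860e-01] F [-5.2 -3.1  1.7] op 33.1
ivory px [349. 203.] world [630.8 -30.4] sz [23.5  7.2] ang -0.236
insert px [589. 427.] world [ 545.8 -118.2] sz [ 4.4 34.9] ang 1.389
insert px [484. 386.] world [560.9 -80.1] sz [15.3 21.4] ang 1.399
insert px [311. 191.] world [634.3 -16.3] sz [39.5 38.8] ang -0.183
```

View pics/t18.png

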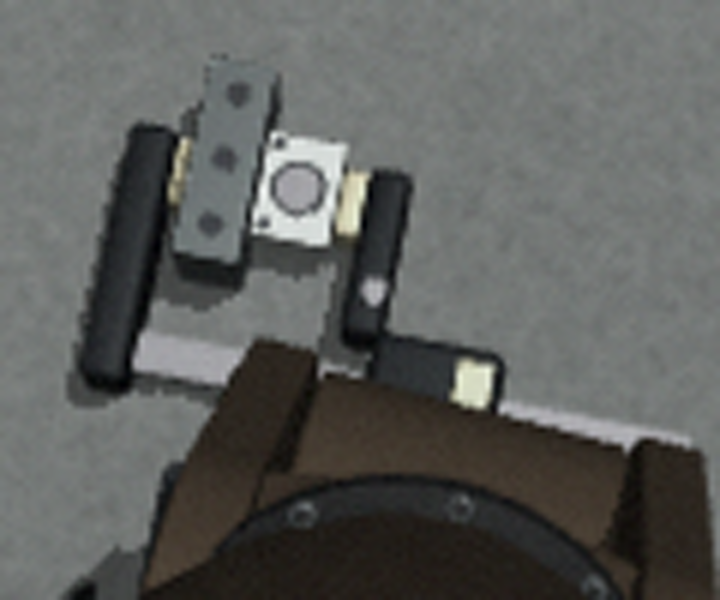

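View pics/w18.png

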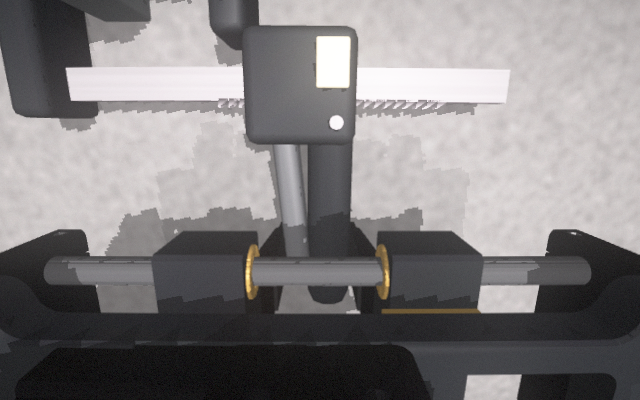

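drive_tool([
  [[0,0,0],[0,0,0]],
  [[0,0,0],[0,0,0]],
  [[0,0,0],[0,0,0]],
  [[0,0,0],[0,0,0]],
  [[0,0,0],[0,0,0]],
], jaw=0.6)

```text
t: 26.12
eef_pos: [471.7, -53.7, 4.3]
tcp_rot: [-3.142, -0.001, -0.185]
ft_force: [0.4, 0.8, -0.0]
opening: 0.648
```

drive_tool([
  [[0,0,0],[0,0,0]],
  [[0,0,0],[0,0,0]],
])

```text
t: 26.28
eef_pos: [471.6, -53.7, 4.4]
tcp_rot: [-3.142, -0.001, -0.185]
ft_force: [-0.7, -0.6, -0.6]
opening: 0.774
```

drive_tool([
  [[0,0,0],[0,0,0]],
  [[0,0,0],[0,0,0]],
  [[0,0,0],[0,0,0]],
  [[0,0,0],[0,0,0]],
  [[0,0,0],[0,0,0]],
], jaw=-1)

```text
t: 26.7
eef_pos: [471.8, -53.8, 4.4]
tcp_rot: [-3.142, -0.001, -0.185]
ft_force: [0.6, -2.8, 0.8]
opening: 0.504
```

drive_tool([
  [[0,0,0],[0,0,0]],
  [[0,0,0],[0,0,0]],
  [[0,0,0],[0,0,0]],
])

```text
t: 26.95
eef_pos: [470.8, -53.9, 4.3]
tcp_rot: [3.141, 0.001, -0.185]
ft_force: [-3.0, -4.3, 3.6]
opening: 0.365
```

drive_tool([
  [[0,0,0],[0,0,0]],
  [[0,0,0],[0,0,0]],
])

```text
t: 27.12
eef_pos: [470.7, -53.9, 4.3]
tcp_rot: [3.141, 0.001, -0.185]
ft_force: [-3.2, -4.3, 2.9]
opening: 0.364
```

Run:
```python
from h import *
st();p=topc('t19.png'); meas(p); shot('wrist','w19.png')
```

```text
27.12 [470.7 -53.9   4.3] [ 3.141e+00  1.000e-03 -1.850e-01] F [-3.2 -4.3  2.9] op 34.6
insert px [570. 408.] world [ 553.  -111.6] sz [16.9 92.2] ang 1.304
insert px [306. 190.] world [634.4 -14.4] sz [39.2 34.9] ang -0.166
```

View pics/t19.png

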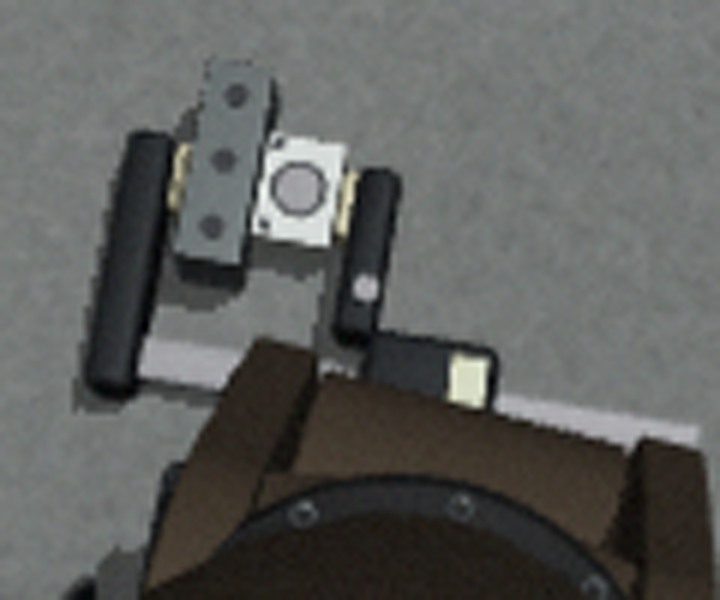

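View pics/w19.png

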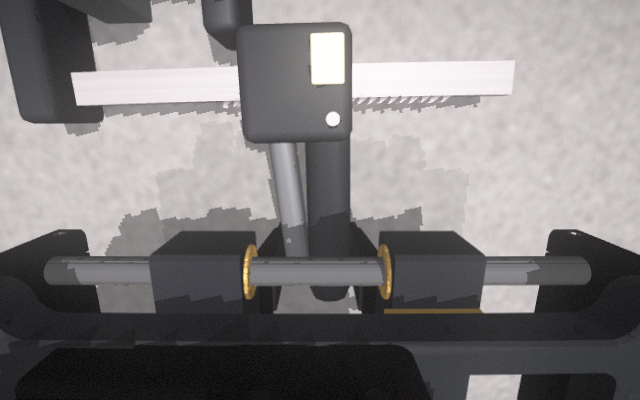

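drive_tool([
  [[0,0,0],[0,0,0]],
  [[0,0,0],[0,0,0]],
  [[0,0,0],[0,0,0]],
  [[0,0,0],[0,0,0]],
  [[0,0,0],[0,0,0]],
], jaw=0.6)

```text
t: 27.63
eef_pos: [471.5, -53.6, 4.3]
tcp_rot: [-3.142, -0.0, -0.185]
ft_force: [-0.3, 0.6, 0.0]
opening: 0.657
```

drive_tool([
  [[0,0,0],[0,0,0]],
  [[0,0,0],[0,0,0]],
])

```text
t: 27.8
eef_pos: [471.4, -53.6, 4.3]
tcp_rot: [-3.141, -0.0, -0.185]
ft_force: [-0.4, -0.0, 0.1]
opening: 0.776
```

drive_tool([
  [[0,0,0],[0,0,0]],
  [[0,0,0],[0,0,0]],
  [[0,0,0],[0,0,0]],
  [[0,0,0],[0,0,0]],
  [[0,0,0],[0,0,0]],
], jaw=-1)

```text
t: 28.22
eef_pos: [471.7, -53.8, 4.4]
tcp_rot: [3.142, -0.001, -0.185]
ft_force: [-0.1, -4.9, 0.8]
opening: 0.51
```

drive_tool([
  [[0,0,0],[0,0,0]],
  [[0,0,0],[0,0,0]],
  [[0,0,0],[0,0,0]],
])

```text
t: 28.47
eef_pos: [470.6, -53.9, 4.3]
tcp_rot: [3.141, 0.002, -0.184]
ft_force: [-3.6, -3.9, 3.3]
opening: 0.376
```

drive_tool([
  [[0,0,0],[0,0,0]],
  [[0,0,0],[0,0,0]],
])

```text
t: 28.63
eef_pos: [470.6, -53.9, 4.3]
tcp_rot: [3.141, 0.002, -0.184]
ft_force: [-3.1, -4.1, 2.8]
opening: 0.377
```

Run:
```python
from h import *
st();p=topc('t20.png'); shot('wrist','w20.png')
```

```text
28.63 [470.6 -53.9   4.3] [ 3.141e+00  2.000e-03 -1.840e-01] F [-3.1 -4.1  2.8] op 35.8
```

View pics/t20.png

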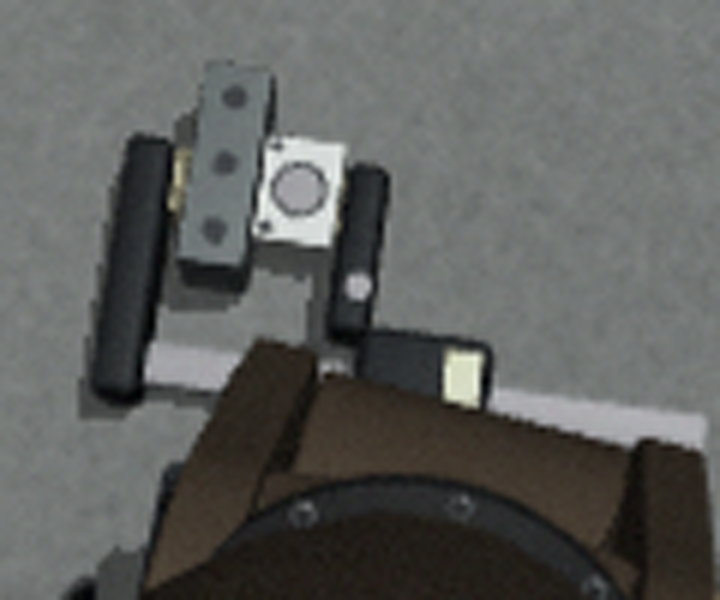

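View pics/w20.png

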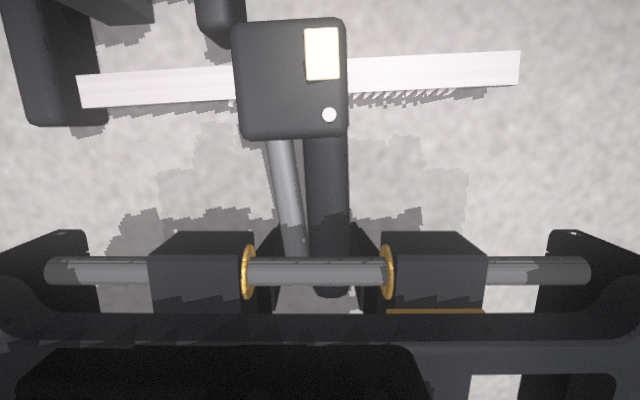

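drive_tool([
  [[0,0,0],[0,0,0]],
  [[0,0,0],[0,0,0]],
  [[0,0,0],[0,0,0]],
  [[0,0,0],[0,0,0]],
  [[0,0,0],[0,0,0]],
], jaw=0.6)

```text
t: 29.15
eef_pos: [471.5, -53.6, 4.3]
tcp_rot: [-3.142, -0.0, -0.185]
ft_force: [-0.2, 1.8, 1.4]
opening: 0.669
```

drive_tool([
  [[0,0,0],[0,0,0]],
  [[0,0,0],[0,0,-0.3]],
  [[0,0,0],[0,0,-0.3]],
])

```text
t: 29.4
eef_pos: [471.5, -53.7, 4.3]
tcp_rot: [-3.142, -0.0, -0.134]
ft_force: [-0.6, 1.0, 0.1]
opening: 0.795
```

Run:
```python
from h import *
st();p=topc('t21.png'); shot('wrist','w21.png')
```

```text
29.4 [471.5 -53.7   4.3] [-3.142 -0.    -0.134] F [-0.6  1.   0.1] op 75.5
```

View pics/w21.png

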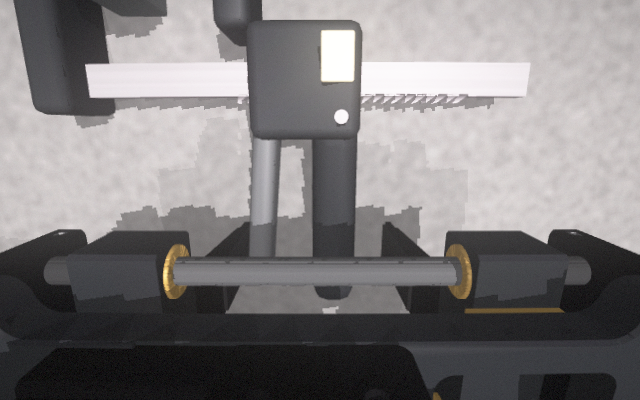

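View pics/t21.png

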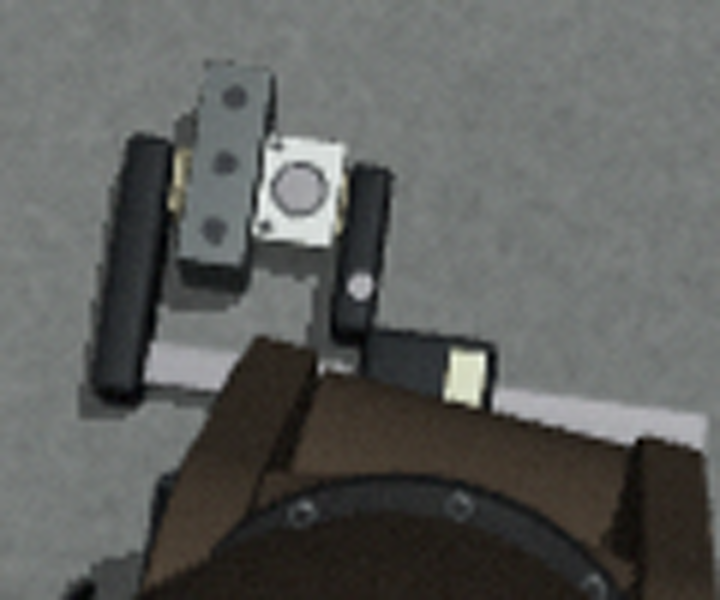

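drive_tool([
  [[0.22,0,0],[0,0,0]],
  [[0.22,0,0],[0,0,0]],
  [[0,0,0],[0,0,0]],
])

```text
t: 29.75
eef_pos: [486.3, -55.8, 4.4]
tcp_rot: [3.141, -0.002, -0.137]
ft_force: [-0.8, -0.5, 0.1]
opening: 0.8
```

Run:
```python
from h import *
st();p=shot('wrist','w22.png')
s=env.state()['eef_pos']; o=s[:2]; yaw=-0.134
# bar edges in tool frame: x forward
for r in [[240,85],[450,85]]:
  pass
g=cv2.cvtColor(p['pixels'],cv2.COLOR_BGR2GRAY)
for c in (430,200):
    col=np.where(g[:200,c]>225)[0]; print(c,col.min() if len(col) else None,col.max() if len(col) else None)
    if len(col): print(np.round(cl(ray(p,[[c,col.min()],[c,col.max()]],23),o,yaw),1))
```

```text
29.75 [486.3 -55.8   4.4] [ 3.141e+00 -2.000e-03 -1.370e-01] F [-0.8 -0.5  0.1] op 76.0
430 95 133
[[ 80.8 -53.4]
 [ 63.2 -54.8]]
200 97 127
[[80.1 55.4]
 [66.3 56.6]]
```

View pics/w22.png

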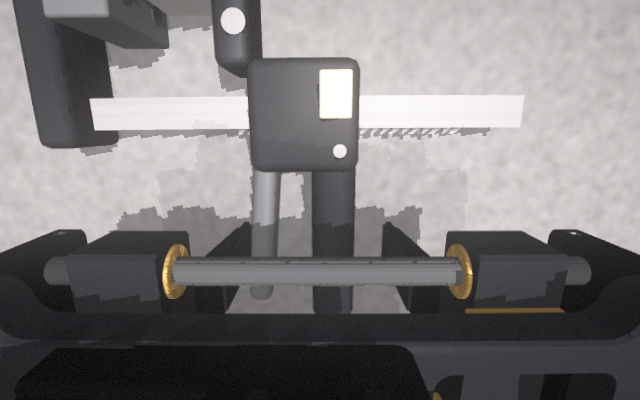

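drive_tool([
  [[0,0,0],[0,0,0]],
  [[0,0,0],[0,0,0]],
  [[0,0,0],[0,0,0]],
  [[0,0,0],[0,0,0]],
  [[0,0,0],[0,0,0]],
], jaw=-1)

```text
t: 30.22
eef_pos: [484.6, -55.6, 4.4]
tcp_rot: [3.142, -0.0, -0.137]
ft_force: [-1.0, -5.9, -0.1]
opening: 0.508
```

drive_tool([
  [[0,0,0],[0,0,0]],
  [[0,0,0],[0,0,0]],
  [[0,0,0],[0,0,0]],
])

```text
t: 30.47
eef_pos: [484.4, -55.8, 4.4]
tcp_rot: [3.142, -0.0, -0.137]
ft_force: [0.0, -4.8, 0.2]
opening: 0.475
```

drive_tool([
  [[0,0,0],[0,0,0]],
  [[0,0,0],[0,0,0]],
])

```text
t: 30.63
eef_pos: [484.4, -55.8, 4.4]
tcp_rot: [3.142, -0.0, -0.137]
ft_force: [0.4, -5.5, 0.8]
opening: 0.475
```

Run:
```python
from h import *
st();p=topc('t23.png'); shot('wrist','w23.png')
```

```text
30.63 [484.4 -55.8   4.4] [ 3.142 -0.    -0.137] F [ 0.4 -5.5  0.8] op 45.1
```

View pics/w23.png

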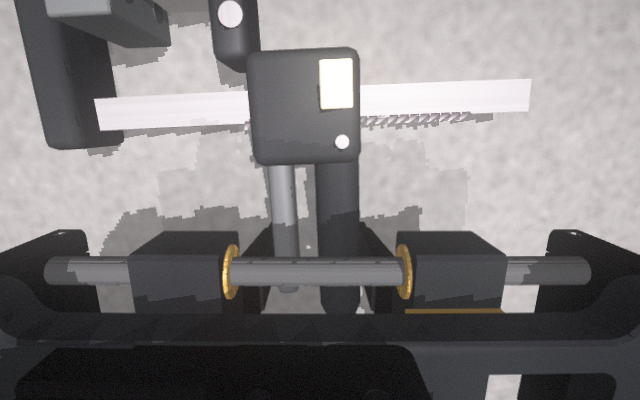

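View pics/t23.png

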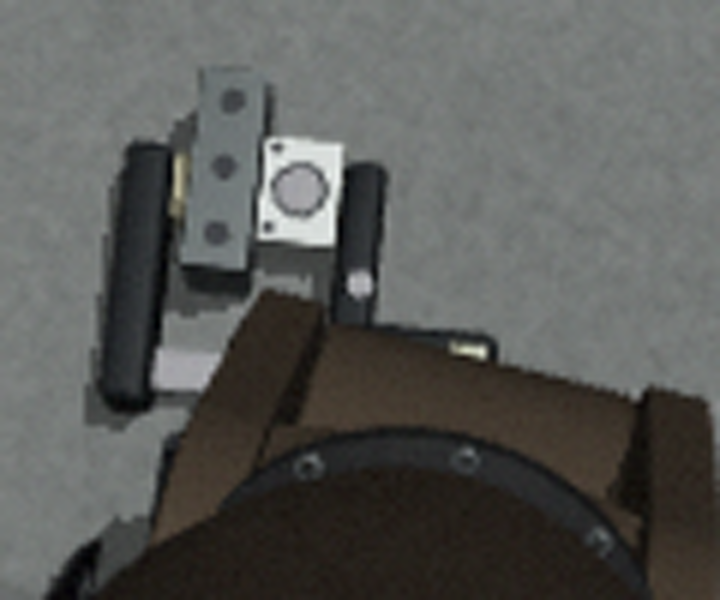

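The trigger stopped stiff at 45 mm, where a full stroke reaches about 35 mm, so the clamp is firm. I'll release and lift clear.

drive_tool([
  [[0,0,0],[0,0,0]],
  [[0,0,0],[0,0,0]],
  [[0,0,0],[0,0,0]],
  [[0,0,0],[0,0,0]],
  [[0,0,0],[0,0,0]],
], jaw=0.6)

```text
t: 31.15
eef_pos: [484.3, -55.4, 4.3]
tcp_rot: [-3.142, 0.0, -0.137]
ft_force: [0.3, 0.3, -0.7]
opening: 0.762
```

drive_tool([
  [[0,0,0],[0,0,0]],
  [[0,0,-0.3],[0,0,0]],
  [[0,0,-0.8],[0,0,0]],
  [[0,0,-0.9],[0,0,0]],
  [[0,0,-0.9],[0,0,0]],
])

```text
t: 31.57
eef_pos: [484.1, -55.4, 92.7]
tcp_rot: [-3.141, 0.001, -0.137]
ft_force: [0.6, 0.2, 0.0]
opening: 0.803
```

drive_tool([
  [[-0.5,0,-0.9],[0,0,0]],
  [[-0.6,0,-0.9],[0,0,0]],
  [[0,0,0],[0,0,0]],
  [[0,0,0],[0,0,0]],
])

```text
t: 31.9
eef_pos: [451.8, -51.0, 147.1]
tcp_rot: [3.141, -0.003, -0.137]
ft_force: [-0.4, -0.0, -0.8]
opening: 0.8
```

Run:
```python
from h import *
st();p=shot('wrist','w24.png'); q=topc('t24.png'); meas(q); cv2.imwrite('pics/t24f.png',q['pixels'])
s=shot('scene'); cv2.imwrite('pics/s24.png',cv2.resize(s['pixels'][150:290,240:440],None,fx=4,fy=4,interpolation=cv2.INTER_CUBIC))
for t in ('core_pin','paste_jar','hex_fitting'): print(t,[(np.round(d['point']).tolist(),round(d['score'],2)) for d in env.tip_of(t,q)][:2])
```

```text
31.9 [451.8 -51.  147.1] [ 3.141e+00 -3.000e-03 -1.370e-01] F [-0.4 -0.  -0.8] op 76.0
insert px [474. 366.] world [568.4 -76.1] sz [11.4 13.4] ang -0.007
insert px [301. 191.] world [634.3 -12.4] sz [38.3 29.2] ang -0.099
core_pin [([652.0, 247.0, -3.0], 0.49)]
paste_jar [([627.0, -378.0, 0.0], 0.9)]
hex_fitting [([558.0, -55.0, -3.0], 0.57), ([476.0, -371.0, -1.0], 0.46)]
```

View pics/w24.png

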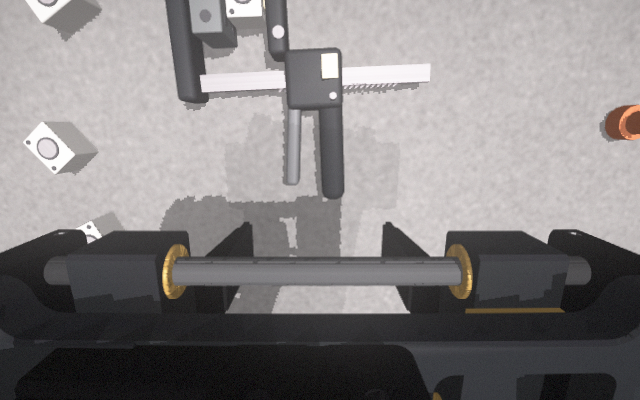

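View pics/t24.png

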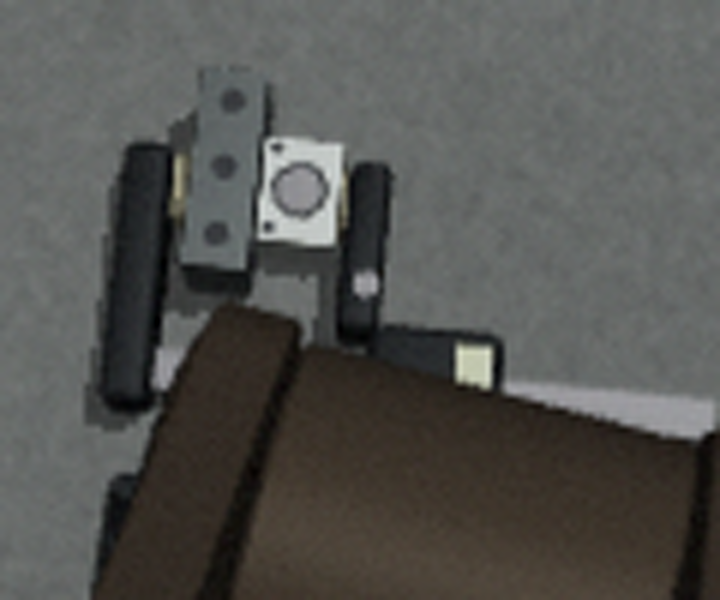

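View pics/s24.png

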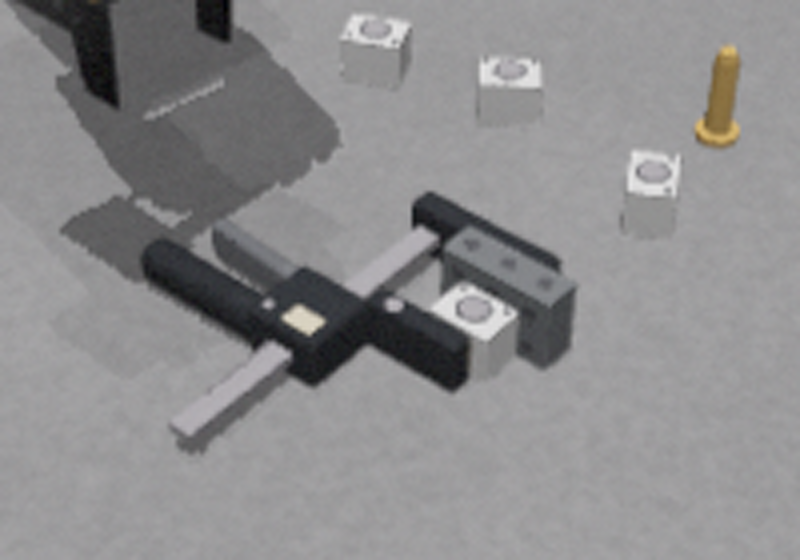

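Run:
```python
from h import *
st(); print(env.job_done())
```

```text
32.2 [451.8 -51.  144.4] [-3.141e+00  2.000e-03 -1.370e-01] F [-1.1  0.6 -0.3] op 76.0
the job is handed in; nothing more can be done
None
```

The insert and setup block are clamped together between the pads. The set is lying flat on the bench, the gripper is clear, and the job was handed in at about 32 s.

**What I did**
- I took the leftmost of the four look-alikes, at about (535, 267). I stood it with its long side flush to the block and worked the trigger from the grip.
- Each squeeze turned the loose clamp by about 0.03 rad. On several strokes I used the held squeeze to bring it back in line with the work.
- Once the pads touched both sides, block and insert moved about 2 mm with the clamp, then turned with it by roughly 0.1 rad during the last strokes.
- Free strokes ended at 33–35 mm opening. The last but one ended at 35.8 mm, with my grip about 13 mm too far out along the trigger. I moved back to the 74 mm point and squeezed once more. That stroke stopped stiff at 45 mm, and I stopped there. The gripper's fixed half-force should be about 30 N, under the marking limit, but I could not read the squeeze force itself.

**Last checks**
- **Centring:** the insert is centred on the pads to within about 1–2 mm.
- **Flush to the block:** the scene view shows no gap. The edge slopes I read off the top view differ by about 0.03 rad between block and insert. That is close to what I can read there, so a slight angle is not ruled out.
- **Give-back:** the near pad sprang back 1–2 mm on release, in line with the give-back described.
- **Bystanders:** the core pin, paste jar and copper fitting are all where they started, within the detector's accuracy. The detector's top hit for the fitting was wrongly on the clamp; its second hit matched the start position.

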